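# Load the purge plate with turned cassettes

### The job

Get the purge plate loaded: first pull the interlock plug out of its socket box and leave it in the white tray, before any cassette goes on the plate. Then turn over every cassette lying on the bench so that its black grille faces up, and leave them all in one neat, square stack on the centre of the plate, lengthwise along it; the slotted stand can hold a cassette on end while you change grip. Leave the bottle, tube rack and screwdriver where they are.

Things in the scene. Friction and masses are not known exactly. Their poses are not given: they have to be found in the camera images.
- cassette1: flat rectangular aluminium case, 120 x 60 x 20 mm, 0.24 kg; one large face is plain, the other has a black grille with steel bars. Origin at the centre of the case; x along the 120 mm length, y along the 60 mm width, z out of the PLAIN face (the grille is on the -z face). It starts lying flat with the plain face up and the grille down. May be absent
- cassette2: flat rectangular aluminium case, 120 x 60 x 20 mm, 0.24 kg; one large face is plain, the other has a black grille with steel bars. Origin at the centre of the case; x along the 120 mm length, y along the 60 mm width, z out of the PLAIN face (the grille is on the -z face). It starts lying flat with the plain face up and the grille down. May be absent
- cassette3: flat rectangular aluminium case, 120 x 60 x 20 mm, 0.24 kg; one large face is plain, the other has a black grille with steel bars. Origin at the centre of the case; x along the 120 mm length, y along the 60 mm width, z out of the PLAIN face (the grille is on the -z face). It starts lying flat with the plain face up and the grille down. May be absent
- cassette4: flat rectangular aluminium case, 120 x 60 x 20 mm, 0.24 kg; one large face is plain, the other has a black grille with steel bars. Origin at the centre of the case; x along the 120 mm length, y along the 60 mm width, z out of the PLAIN face (the grille is on the -z face). It starts lying flat with the plain face up and the grille down. May be absent
- stand: loose heavy grey slotted steel stand (0.9 kg) for holding one cassette on end. Origin at the centre of its underside. A slot between two upright walls, open at both y ends: the slot is 30 mm wide along the stand's x, its floor 8 mm above the origin; each wall is 10 mm thick (x), 40 mm long (y), its top 40 mm above the origin. Foot 90 (x) x 70 (y) x 8 mm
- plate: fixed flat steel purge plate, 180 (x) x 150 (y) x 12 mm, origin at the centre of its underside; cassettes lie with their length along its x
- plate_top (a point): centre of the purge plate's upper face, 12 mm above the bench, marked by an outline the size of a cassette; axes as the plate
- plug: interlock plug: black ribbed grip 50 (x) x 22 (y) x 40 (z) mm over a brass blade 28 x 18 mm, 32 mm long; 0.08 kg. Origin at the centre of the grip's underside (where grip and blade meet), z up away from the blade. Starts fully home, upright, grip on the box's top face; a sprung detent holds it with 5 to 15 N against a straight pull up
- socket_mouth (a point): centre of the socket's opening on the top face of the fixed grey socket box (100 x 80 x 55 mm high); 55 mm above the bench; the plug's axes are along its axes when home
- tray: loose white open tray, 140 (x) x 110 (y) x 28 mm high, walls 4 mm; origin at the centre of its underside
- tray_in (a point): centre of the tray's inner floor, axes as the tray
- bottle: bystander: closed jar, 60 mm diameter, 100 mm tall, origin at the centre of its underside
- tube_rack: bystander: purple rack with tubes, 70 x 150 x 77 mm high, origin at the centre of its underside
- screwdriver: bystander: screwdriver lying on the bench, about 160 mm long
Things that resemble listed ones, but are neither listed nor needed, are in the scene too. Of the things shaped like the plug, the black one is meant.

How it is judged:
By the outcome, as a careful person would: the job done as asked, in the order asked, and still so for the second after the job is handed in, with the robot touching nothing.
Of cassette1, cassette2, cassette3, cassette4 only 3 to 4 are there at a start; the rules pass over those that are not, and their reading is None.
At some moment in a run one of stand, tray may be knocked a few centimetres aside while the robot is not near it.
It also fails if it takes over 210 s, if anything falls off the work surface, if the arm or the gripper's body presses on something with over 40 N, if the wrist force passes 120 N, or if a joint passes its speed limit or range.

### The arm

A 6-joint arm with a two-finger parallel gripper is mounted at the origin on the work surface. World frame = base frame: x ahead of the robot, y to its left, z up, the work surface at z = 0. Lengths are in mm, angles in rad, forces in N, time in s.
With the tool pointing down it reaches from about 375 to 975 mm from the base axis. Payload 3.8 kg.
Tool frame: the origin (TCP) lies between the finger pads; the fingertips stand 14 mm ahead of it and the grasp point (between the pads) lies 5 mm behind it; z points along the fingers, y is the line along which they close (so a half turn about z gives the same grasp; the last joint's range is limited). The gripper opens to 88 mm and grips with 3 to 60 N. Pads are 18 mm wide; open, the fingers measure 123 mm over their backs; the gripper's body (75 mm by 187 mm) begins 45 mm behind the grasp point.
Start: joints at [-1.241, 0.264, 1.604, -0, 1.274, -0.037], TCP at [242.07, -630.096, 252.706] pointing down, gripper open.
Joint ranges: [-2.63, 2.63], [-0.94, 2.18], [0.31, 2.57], [-1.31, 4.45], [0, 2.66], [-2.55, 2.55]. Speed limits (rad/s): [2.57, 2.57, 3.14, 3.14, 3.14, 3.14].

### API

Orientations are given as a unit quaternion [w, x, y, z].
In Python, from plant import * gives the robot as it stands. The module is installed in compiled form; this text tells all that it offers.
- The arm moves only by the tool apply_moves, never from a script. Its argument "motion" is a list of rows, each an object of numbers: "dx", "dy", "dz": the shift along the tool's x, y, z in mm; "ax", "ay", "az": the turn, a rotation vector about the tool's x, y, z in rad; "hand": the finger opening in mm, from 0 to 88.1. In form: [{"dx": .., "dy": .., "dz": .., "ax": .., "ay": .., "az": .., "hand": ..}, ...]. A call has 1 to 8 rows; each row is the pose to reach, as a shift and turn from the pose commanded when the call began, along the tool's axes at that moment; what a row does not reach only later rows make up. A row lasts 1/8 s, in which the tool goes at most 62.5 mm and 10.7 degrees, less where a joint would pass 70% of its speed; a pose out of reach is approached as far as the arm can. A call with a gripper value outside its range is refused whole. The fingers move at their own pace and stop on an object; the grip force is fixed at half the most. Time passes only in rows, so rows that repeat a pose let the fingers close. It gives the time, the measured TCP pose, the force, the opening and the grip force at its end, in the units of the state.
- state(): the state, without advancing time (a new reading comes with each control period).
- capture(name): name is "side" or "top" or "wrist"; returns a dict with "frame" (400x640x3 uint8, red, green, blue), "fx", "fy", "cx", "cy" (pixels), "k1" (the pictures are not rectified: a ray, as slopes to the right and down, at radius r is drawn at 1 + k1 r^2 times it, then the intrinsics apply), "T" (4x4, takes a point from camera to world coordinates). Camera axes: x right, y up, looking along -z (the intrinsics and any distortion apply to the point x, -y, -z); pixel columns grow to the right and rows downward; lengths in mm; the calibration is good to about 2 mm. A picture is of the moment at which its call begins. There is no depth.
- sign_off(): hands the job in; it is judged then, once.
The state is a dict: "time": time; "joint_pos": joint angles; "qvel": joint speeds; "joint_efforts": joint torques, N m; "ee_pos": TCP position; "eef_rot": TCP orientation; "wrist_force": force on the tool from outside, world axes, zero at the start; "wrist_torque": the same for the moment, N m; "width": finger opening in mm; "finger_force": force on a finger pad.
Only numpy, scipy, OpenCV 4.12 (cv2) and the standard library are available. Lean on these libraries where they do the work, as an engineer would, in place of code of your own. Each camera call takes 0.05 s, during which the arm holds its last target. There are 200 camera calls.

## Working session

There is one attempt and no reset: what is moved stays moved. The work goes in short steps, Python scripts to look and compute and a tool call to move; the robot and the scene stay as the last step left them, time stands still between calls to the robot, and variables do not carry over. Pictures are saved under pics/ and viewed, at most 14 in all, crops included, and the job is handed in when it is done.

Besides the shell and the picture viewer there is one more tool, called after "Call:" as name(argument=value, ...) on one line, values as JSON. apply_moves: Moves the arm, as the interface text tells. Its arguments: {"type":"object","properties":{"motion":{"type":"array","items":{"type":"object","properties":{"dx":{"type":"number"},"dy":{"type":"number"},"dz":{"type":"number"},"ax":{"type":"number"},"ay":{"type":"number"},"az":{"type":"number"},"hand":{"type":"number"}}}}},"required":["motion"]}

```bash
mkdir -p pics; cat > h.py <<'E'
from plant import *
import numpy as np, cv2, pickle
from scipy.spatial.transform import Rotation as R
def snap(n,tag):
    c=capture(n); pickle.dump(c,open(f'pics/{tag}.pkl','wb')); cv2.imwrite(f'pics/{tag}.png',c['frame'][:,:,::-1]); return c
def load(tag): return pickle.load(open(f'pics/{tag}.pkl','rb'))
def ray(c,u,v):
    K=np.array([[c['fx'],0,c['cx']],[0,c['fy'],c['cy']],[0,0,1.]])
    p=cv2.undistortPoints(np.array([[[u,v]]],float),K,np.array([c['k1'],0,0,0.]))[0,0]
    T=np.array(c['T']); d=T[:3,:3]@np.array([p[0],-p[1],-1]); return T[:3,3],d/np.linalg.norm(d)
def onz(c,u,v,z):
    o,d=ray(c,u,v); return o+d*(z-o[2])/d[2]
def tri(*obs):
    A=np.zeros((3,3));b=np.zeros(3)
    for c,u,v in obs:
        o,d=ray(c,u,v);P=np.eye(3)-np.outer(d,d);A+=P;b+=P@o
    x=np.linalg.solve(A,b)
    return x,[np.linalg.norm((np.eye(3)-np.outer(d,d))@(x-o)) for o,d in [ray(*q) for q in obs]]
def proj(c,X):
    T=np.array(c['T']);p=T[:3,:3].T@(np.array(X)-T[:3,3]); s=np.array([p[0],-p[1]])/-p[2]; s=s*(1+c['k1']*(s@s))
    return np.array([c['fx']*s[0]+c['cx'],c['fy']*s[1]+c['cy']])
E
python3 - <<'E'
from h import *
for n in ['side','top','wrist']:
    c=snap(n,n+'0'); print(n,c['fx'],c['k1'],np.round(c['T'],3).tolist())
s=state(); print(s)
E
```

```text
side 379.23431573320624 0.027651083929036792 [[0.986, 0.123, -0.108, 376.765], [-0.163, 0.668, -0.726, -1004.427], [-0.018, 0.734, 0.679, 979.471], [0.0, 0.0, 0.0, 1.0]]
top 414.3192706897977 -0.108591855084101 [[-0.019, 0.985, -0.171, 313.968], [-1.0, -0.02, -0.002, -36.981], [-0.006, 0.171, 0.985, 1208.244], [0.0, 0.0, 0.0, 1.0]]
wrist 338.8918927535272 -0.0070553743973475365 [[0.358, 0.884, 0.299, 319.766], [-0.934, 0.34, 0.113, -600.5], [-0.002, -0.32, 0.948, 381.716], [0.0, 0.0, 0.0, 1.0]]
{'time': 0.15, 'joint_pos': array([-1.24089586e+00,  2.64588678e-01,  1.60502498e+00,  3.40271614e-05,
        1.27371298e+00, -3.69045875e-02]), 'qvel': array([ 0.00185819, -0.00150533, -0.00404519,  0.00074451,  0.00092367,
        0.00113938]), 'joint_efforts': array([ 8.69542851e-05, -5.02846169e+01, -3.57468867e+01,  7.28462264e-02,
        2.49231019e-02, -9.93653816e-05]), 'ee_pos': array([ 241.91707066, -629.60855328,  251.68730029]), 'eef_rot': array([-8.60083395e-04,  9.83229387e-01,  1.82371108e-01, -1.10469579e-04]), 'wrist_force': array([ 0.93255338, -0.71792834, -0.44268181]), 'wrist_torque': array([ 0.03292219, -0.0239098 ,  0.01615846]), 'finger_force': 0.0, 'width': 88.13800464786875}
```

View pics/top0.png

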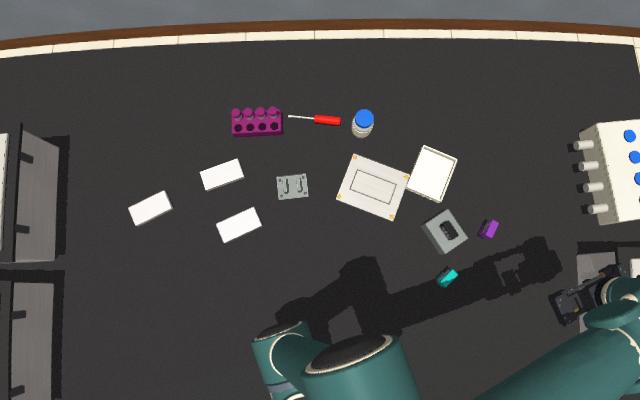

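View pics/side0.png

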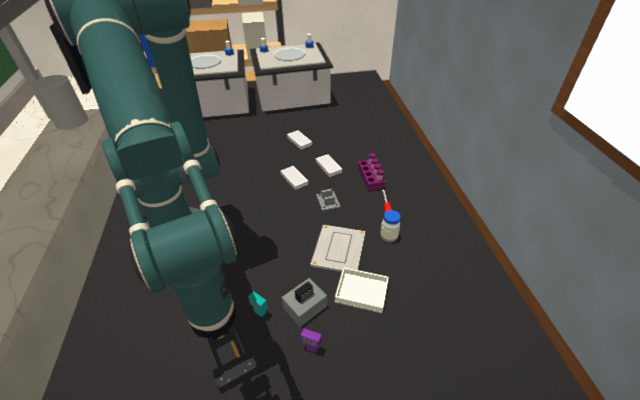

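Top view: three cassettes at (221,174), (150,208), (239,225); stand (292,187), plate (373,187), tray (432,174), socket box with the black plug (446,231). The plug-shaped candidates are black (446,231), purple (488,229) and cyan (447,277). The black one in the box is the one meant, because only it is black and seated. I'll enlarge to confirm.

```bash
python3 - <<'E'
from h import *
t=load('top0')['frame'][:,:,::-1]; s=load('side0')['frame'][:,:,::-1]
a=cv2.resize(t[135:265,268:468],None,fx=4,fy=4,interpolation=cv2.INTER_CUBIC)
cv2.imwrite('pics/a.png',a)
b=cv2.resize(s[180:330,245:405],None,fx=4,fy=4,interpolation=cv2.INTER_CUBIC)
cv2.imwrite('pics/b.png',b)
for n,f in (('top0',t),('side0',s)):
    c=load(n)
    m=(f.min(2)>150).astype(np.uint8)
    k,l,st,ce=cv2.connectedComponentsWithStats(m)
    for i in range(1,k):
        x,y,w,h,A=st[i]
        if 100<A<1500 and 100<x<420:
            cs=cv2.findContours((l==i).astype(np.uint8),0,2)[0][0]
            r=cv2.minAreaRect(cs); p=cv2.boxPoints(r)
            q=np.array([onz(c,u,v,20)[:2] for u,v in p])
            print(n,x,y,w,h,A,np.round(p).tolist()); print('  ctr',np.round(onz(c,*r[0],20)), np.round(np.linalg.norm(q-np.roll(q,-1,0),axis=1)), q.round().tolist())
E
```

```text
top0 200 159 44 31 790 [[199.0, 171.0], [237.0, 158.0], [244.0, 176.0], [205.0, 190.0]]
  ctr [600. 250.  20.] [121.  60. 120.  60.] [[609.0, 318.0], [647.0, 203.0], [591.0, 183.0], [552.0, 297.0]]
top0 277 174 31 26 542 [[276.0, 177.0], [305.0, 174.0], [308.0, 196.0], [278.0, 199.0]]
  ctr [557.  40.  20.] [87. 67. 87. 67.] [[586.0, 87.0], [594.0, 0.0], [528.0, -6.0], [520.0, 80.0]]
top0 128 191 43 34 804 [[127.0, 208.0], [163.0, 190.0], [172.0, 208.0], [135.0, 226.0]]
  ctr [502. 464.  20.] [123.  62. 122.  62.] [[503.0, 535.0], [555.0, 423.0], [500.0, 394.0], [449.0, 505.0]]
top0 216 207 46 36 884 [[215.0, 224.0], [253.0, 206.0], [262.0, 225.0], [223.0, 243.0]]
  ctr [448. 197.  20.] [123.  62. 122.  62.] [[452.0, 266.0], [501.0, 154.0], [445.0, 128.0], [396.0, 239.0]]
top0 319 347 66 26 113 [[319.0, 371.0], [384.0, 347.0], [385.0, 351.0], [320.0, 375.0]]
  ctr [  61. -121.   20.] [193.  13. 193.  12.] [[35.0, -28.0], [97.0, -211.0], [86.0, -215.0], [24.0, -32.0]]
side0 191 11 86 34 1104 [[191.0, 16.0], [274.0, 10.0], [277.0, 41.0], [193.0, 47.0]]
  ctr [ 202. 1977.   20.] [660. 6
[... 388 characters left out ...]
 717.   20.] [230. 124. 219. 114.] [[-370.0, 712.0], [-179.0, 840.0], [-142.0, 722.0], [-328.0, 606.0]]
side0 287 131 25 15 201 [[286.0, 135.0], [293.0, 126.0], [311.0, 141.0], [304.0, 149.0]]
  ctr [498. 461.  20.] [ 77. 152.  71. 146.] [[445.0, 497.0], [484.0, 563.0], [549.0, 426.0], [511.0, 367.0]]
side0 316 155 26 18 259 [[315.0, 159.0], [324.0, 151.0], [342.0, 169.0], [333.0, 177.0]]
  ctr [596. 244.  20.] [ 71. 148.  65. 143.] [[546.0, 288.0], [592.0, 342.0], [643.0, 203.0], [599.0, 155.0]]
side0 281 166 27 20 289 [[280.0, 171.0], [289.0, 162.0], [307.0, 180.0], [298.0, 189.0]]
  ctr [444. 194.  20.] [ 69. 144.  63. 139.] [[393.0, 233.0], [435.0, 287.0], [494.0, 155.0], [452.0, 108.0]]
```

View pics/a.png

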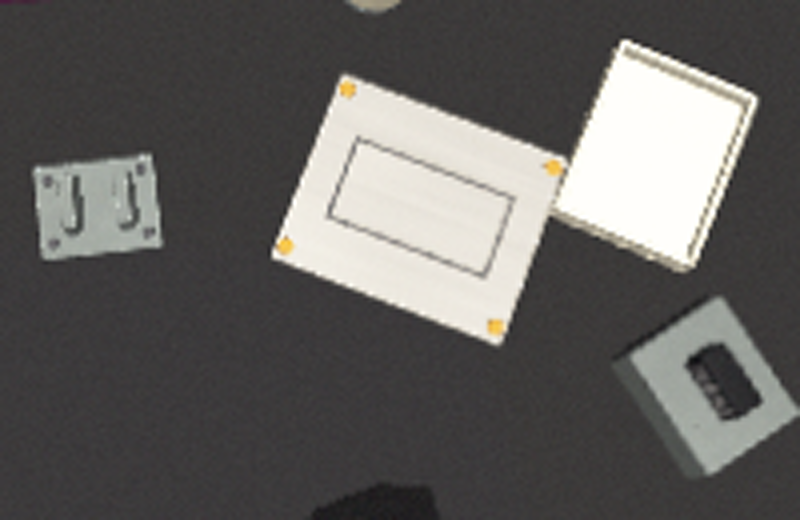

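View pics/b.png

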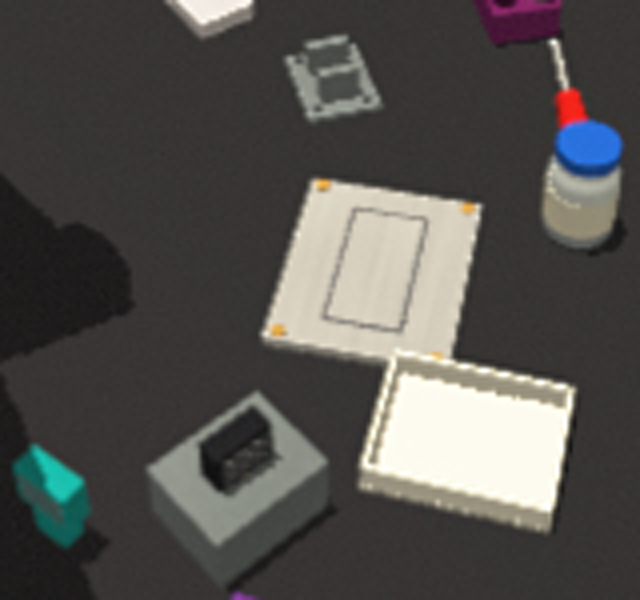

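The crop confirms the black plug seated in the grey box (crop a: 722,380; crop b: 236,445). Purple and cyan are decoys. Next I'll compute poses.

```bash
python3 - <<'E'
from h import *
t=load('top0'); s=load('side0')
A=lambda x,y:(t,268+(x+.5)/4-.5,135+(y+.5)/4-.5)
B=lambda x,y:(s,245+(x+.5)/4-.5,180+(y+.5)/4-.5)
def both(name,a,b):
    X=[]
    for p,q in zip(a,b):
        x,e=tri(A(*p),B(*q)); X.append(x); print(name,x.round(),np.round(e,1))
    X=np.array(X); print('  mean',X.mean(0).round(1), 'edges',np.linalg.norm(X-np.roll(X,-1,0),axis=1).round(), 'ang01',np.degrees(np.arctan2(*(X[1]-X[0])[[1,0]])).round(1))
both('outline',[(358,138),(515,198),(487,277),(330,215)],[(427,217),(402,330),(325,318),(355,207)])
both('tray',[(622,40),(757,98),(690,272),(552,212)],[(575,388),(550,528),(360,487),(397,350)])
both('box',[(720,296),(800,410),(707,477),(628,362)],[(328,465),(220,543),(148,468),(255,392)])
both('foot',[(35,168),(150,154),(161,245),(45,260)],[(345,36),(380,105),(312,120),(286,58)])
for nm,l,z in [('plugtopA',[(690,360),(722,342),(760,400),(735,418)],95),('walls',[(75,205),(126,200)],40)]:
    for p in l: print(nm,onz(*A(*p),z).round())
for p in [(200,440),(255,407),(272,425),(215,458)]: print('plugtopB',onz(*B(*p),95).round())
c=load('wrist0'); st=state(); Rt=R.from_quat(np.roll(st['eef_rot'],-1)).as_matrix()
T=np.array(c['T']); print('cam in tool', (Rt.T@(T[:3,3]-st['ee_pos'])).round(1), (Rt.T@T[:3,:3]).round(2).tolist())
E
```

```text
outline [ 606. -153.   15.] [0.9 0.9]
outline [ 559. -267.   14.] [0.2 0.2]
outline [ 500. -244.   13.] [0.2 0.2]
outline [ 548. -130.   15.] [1.2 1.2]
  mean [ 553.  -198.7   14.5] edges [124.  63. 123.  62.] ang01 -112.2
tray [ 675. -353.   25.] [0.8 0.8]
tray [ 629. -456.   12.] [3.6 3.6]
tray [ 501. -397.    6.] [1.4 1.4]
tray [ 548. -293.   23.] [1.3 1.3]
  mean [ 588.2 -374.5   16.6] edges [114. 141. 115. 141.] ang01 -113.8
box [ 476. -404.   52.] [1.3 1.3]
box [ 393. -454.   57.] [1.3 1.3]
box [ 349. -385.   54.] [0.4 0.4]
box [ 432. -334.   53.] [0.3 0.3]
  mean [ 412.7 -394.4   53.8] edges [97. 82. 97. 82.] ang01 -148.7
foot [582.  85.  22.] [4.8 4.8]
foot [597.   1.   5.] [2.3 2.3]
foot [530.  -6.   3.] [0.7 0.7]
foot [520.  80.   7.] [1.1 1.1]
  mean [557.3  40.2   9.6] edges [87. 68. 86. 64.] ang01 -79.6
plugtopA [ 428. -366.   95.]
plugtopA [ 440. -389.   95.]
plugtopA [ 399. -413.   95.]
plugtopA [ 388. -395.   95.]
walls [555.  55.  40.]
walls [558.  18.  40.]
plugtopB [ 387. -397.   95.]
plugtopB [ 428. -377.   95.]
plugtopB [ 438. -394.   95.]
plugtopB [ 396. -413.   95.]
cam in tool [  83.1    0.5 -130. ] [[-0.0, 0.95, 0.32], [1.0, 0.0, 0.0], [0.0, 0.32, -0.95]]
```

```bash
cat >> h.py <<'E'
def Rot(psi,lean=0):
    a=np.radians(psi); y=np.array([np.cos(a),np.sin(a),0]); z=np.array([0,0,-1.]); x=np.cross(y,z)
    return np.array([x,y,z]).T@R.from_euler('y',lean,degrees=True).as_matrix()
def chain(*goals,cur=None):
    """goals: (xyz,psi,lean); prints tool-frame deltas for successive calls"""
    s=state(); p=s['ee_pos']; r=R.from_quat(np.roll(s['eef_rot'],-1)).as_matrix()
    for g,psi,lean in goals:
        g=np.array(g,float); rt=Rot(psi,lean); d=r.T@(g-p); w=R.from_matrix(r.T@rt).as_rotvec()
        n=max(np.linalg.norm(d)/62.5,np.degrees(np.linalg.norm(w))/10.7)
        print(g.round(1),psi,lean,'| d',d.round(1),'a',w.round(3),'rows>=%.1f'%n); p,r=g,rt
def log():
    s=state(); L=pickle.load(open('pics/log.p','rb')) if __import__('os').path.exists('pics/log.p') else []
    L.append((s['joint_pos'],s['ee_pos'],s['eef_rot'])); pickle.dump(L,open('pics/log.p','wb')); return s
E
python3 - <<'E'
from h import *
log(); chain(((413,-393.5,170),-58.7,0),((413,-393.5,74),-58.7,0))
E
```

```text
[ 413.  -393.5  170. ] -58.7 0 | d [ 244.4 -158.9   82. ] a [-0.002 -0.    -0.179] rows>=4.8
[ 413.  -393.5   74. ] -58.7 0 | d [ 0.  0. 96.] a [0. 0. 0.] rows>=1.5
```

Call:
apply_moves(motion=[{"dx": 244.4,"dy": -158.9,"dz": 82,"az": -0.179,"hand": 88},{"dx": 244.4,"dy": -158.9,"dz": 82,"az": -0.179,"hand": 88},{"dx": 244.4,"dy": -158.9,"dz": 82,"az": -0.179,"hand": 88},{"dx": 244.4,"dy": -158.9,"dz": 82,"az": -0.179,"hand": 88},{"dx": 244.4,"dy": -158.9,"dz": 82,"az": -0.179,"hand": 88},{"dx": 244.4,"dy": -158.9,"dz": 82,"az": -0.179,"hand": 60},{"dx": 244.4,"dy": -158.9,"dz": 82,"az": -0.179,"hand": 60},{"dx": 244.4,"dy": -158.9,"dz": 82,"az": -0.179,"hand": 60}])

```text
schema error: expected keys dx, dy, dz, ax, ay, az, hand
```

```bash
python3 - <<'E'
from h import *
s=log(); print(s['joint_pos'].round(3)); snap('wrist','w1'); snap('top','top1')
t=load('top1')['frame'][:,:,::-1]; w=load('w1')['frame'][:,:,::-1]
cv2.imwrite('pics/c.png',np.hstack([cv2.resize(w,(480,300)),cv2.resize(t[100:400,100:420],(320,300))]))
chain(((413,-393.5,74),-58.7,0))
E
```

```text
[-1.241  0.265  1.605  0.     1.274 -0.037]
[ 413.  -393.5   74. ] -58.7 0 | d [ 244.4 -159.   178.3] a [-0.001 -0.    -0.179] rows>=5.5
```

View pics/c.png

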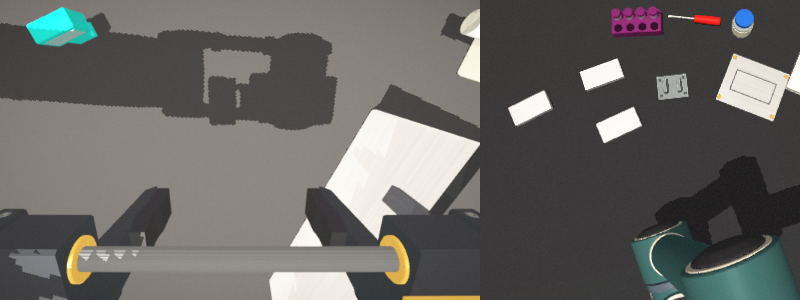

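Every row needs all the keys. The wrist view also shows a white case under the gripper at (380,170) in the scaled picture, hidden from the top camera. It may be a fourth cassette.

Call:
apply_moves(motion=[{"dx": 244.4,"dy": -158.9,"dz": 82,"ax": 0,"ay": 0,"az": -0.179,"hand": 88},{"dx": 244.4,"dy": -158.9,"dz": 82,"ax": 0,"ay": 0,"az": -0.179,"hand": 88},{"dx": 244.4,"dy": -158.9,"dz": 82,"ax": 0,"ay": 0,"az": -0.179,"hand": 88},{"dx": 244.4,"dy": -158.9,"dz": 82,"ax": 0,"ay": 0,"az": -0.179,"hand": 88},{"dx": 244.4,"dy": -158.9,"dz": 82,"ax": 0,"ay": 0,"az": -0.179,"hand": 60},{"dx": 244.4,"dy": -158.9,"dz": 82,"ax": 0,"ay": 0,"az": -0.179,"hand": 60},{"dx": 244.4,"dy": -158.9,"dz": 82,"ax": 0,"ay": 0,"az": -0.179,"hand": 60}])

```text
time: 1.12
ee_pos: [413.3, -394.4, 171.0]
eef_rot: [0.0, 0.963, 0.27, -0.0]
wrist_force: [0.5, -0.2, 0.3]
width: 60.8
finger_force: 0.0
```

```bash
python3 - <<'E'
from h import *
s=log(); print(s['joint_pos'].round(3),s['ee_pos'].round(1)); snap('wrist','w2'); snap('side','side2'); snap('top','top2')
w=load('w2')['frame'][:,:,::-1]; q=load('side2')['frame'][:,:,::-1]; t=load('top2')['frame'][:,:,::-1]
cv2.imwrite('pics/d.png',np.vstack([np.hstack([cv2.resize(w,(400,250)),cv2.resize(q[150:400,100:500],(400,250))]),cv2.resize(t[100:380,120:640],(800,344))]))
chain(((413,-393.5,74),-58.7,0))
E
```

```text
[-8.050e-01  1.340e-01  1.915e+00 -1.000e-03  1.092e+00  2.190e-01] [ 413.3 -394.4  171. ]
[ 413.  -393.5   74. ] -58.7 0 | d [ 1.2 -1.9 97.4] a [ 0.001  0.    -0.002] rows>=1.6
```

View pics/d.png

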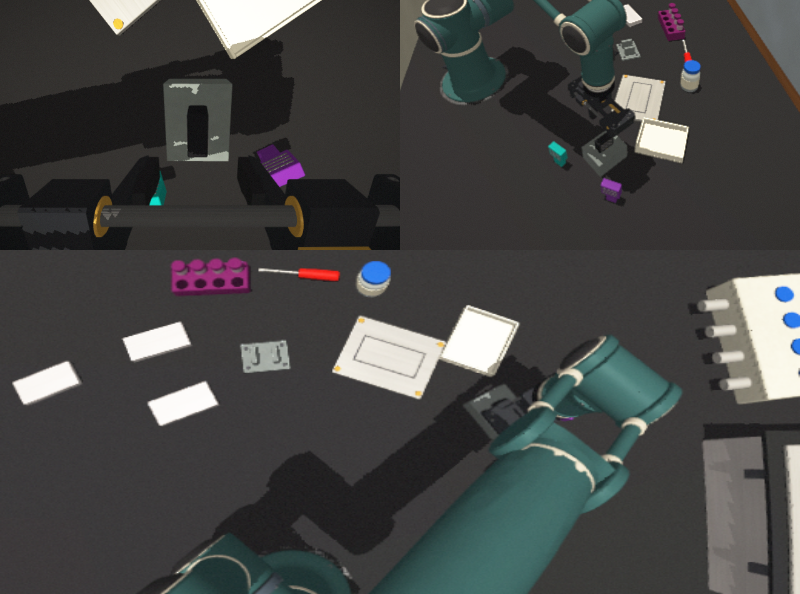

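The picture shows only three cassettes on the bench, so the white thing was equipment off it. The plug sits centred between the fingers at (198,130) in the wrist panel. Next: descend, close and pull straight up.

Call:
apply_moves(motion=[{"dx": 1,"dy": -1.5,"dz": 50,"ax": 0,"ay": 0,"az": 0,"hand": 60},{"dx": 1,"dy": -1.5,"dz": 85,"ax": 0,"ay": 0,"az": 0,"hand": 60},{"dx": 1,"dy": -1.5,"dz": 97,"ax": 0,"ay": 0,"az": 0,"hand": 60},{"dx": 1,"dy": -1.5,"dz": 97,"ax": 0,"ay": 0,"az": 0,"hand": 10},{"dx": 1,"dy": -1.5,"dz": 97,"ax": 0,"ay": 0,"az": 0,"hand": 10},{"dx": 1,"dy": -1.5,"dz": 97,"ax": 0,"ay": 0,"az": 0,"hand": 10},{"dx": 1,"dy": -1.5,"dz": 97,"ax": 0,"ay": 0,"az": 0,"hand": 10},{"dx": 1,"dy": -1.5,"dz": 97,"ax": 0,"ay": 0,"az": 0,"hand": 10}])

```text
time: 2.28
ee_pos: [413.9, -392.9, 74.8]
eef_rot: [0.001, 0.963, 0.27, 0.0]
wrist_force: [-1.1, 0.2, 4.8]
width: 22.0
finger_force: 30.0
```

Call:
apply_moves(motion=[{"dx": 0,"dy": 0,"dz": -5,"ax": 0,"ay": 0,"az": 0,"hand": 10},{"dx": 0,"dy": 0,"dz": -10,"ax": 0,"ay": 0,"az": 0,"hand": 10},{"dx": 0,"dy": 0,"dz": -18,"ax": 0,"ay": 0,"az": 0,"hand": 10},{"dx": 0,"dy": 0,"dz": -30,"ax": 0,"ay": 0,"az": 0,"hand": 10},{"dx": 0,"dy": 0,"dz": -60,"ax": 0,"ay": 0,"az": 0,"hand": 10},{"dx": 0,"dy": 0,"dz": -90,"ax": 0,"ay": 0,"az": 0,"hand": 10},{"dx": 0,"dy": 0,"dz": -90,"ax": 0,"ay": 0,"az": 0,"hand": 10}])

```text
time: 3.15
ee_pos: [414.8, -393.2, 167.4]
eef_rot: [0.002, 0.963, 0.27, 0.002]
wrist_force: [0.0, -0.7, -0.5]
width: 21.7
finger_force: 30.0
```

```bash
python3 - <<'E'
from h import *
s=log(); print(s['joint_pos'].round(3),s['ee_pos'].round(1),s['width']); 
# tray centre at (588,-374.5), long axis ~66deg
chain(((588,-374,150),-58.7,0),((588,-374,150),-58.7,50),((588,-374,60),-58.7,50))
chain(((588,-374,150),-58.7,-50))
E
```

```text
[-8.030e-01  1.360e-01  1.921e+00  1.000e-03  1.080e+00  2.220e-01] [ 414.8 -393.2  167.4] 21.687783026178167
[ 588. -374.  150.] -58.7 0 | d [158.   73.4  18. ] a [ 0.005 -0.002 -0.   ] rows>=2.8
[ 588. -374.  150.] -58.7 50 | d [0. 0. 0.] a [0.    0.873 0.   ] rows>=4.7
[ 588. -374.   60.] -58.7 50 | d [-68.9   0.   57.9] a [0. 0. 0.] rows>=1.4
[ 588. -374.  150.] -58.7 -50 | d [158.   73.4  18. ] a [ 0.004 -0.874 -0.003] rows>=4.7
```

Call:
apply_moves(motion=[{"dx": 139,"dy": 73,"dz": -3,"ax": 0,"ay": 0,"az": 0,"hand": 10},{"dx": 139,"dy": 73,"dz": -3,"ax": 0,"ay": 0,"az": 0,"hand": 10},{"dx": 139,"dy": 73,"dz": -3,"ax": 0,"ay": 0.873,"az": 0,"hand": 10},{"dx": 139,"dy": 73,"dz": -3,"ax": 0,"ay": 0.873,"az": 0,"hand": 10},{"dx": 139,"dy": 73,"dz": -3,"ax": 0,"ay": 0.873,"az": 0,"hand": 10},{"dx": 139,"dy": 73,"dz": -3,"ax": 0,"ay": 0.873,"az": 0,"hand": 10},{"dx": 139,"dy": 73,"dz": -3,"ax": 0,"ay": 0.873,"az": 0,"hand": 10},{"dx": 139,"dy": 73,"dz": -3,"ax": 0,"ay": 0.873,"az": 0,"hand": 10}])

```text
time: 4.15
ee_pos: [567.5, -381.8, 162.7]
eef_rot: [-0.117, 0.874, 0.242, 0.406]
wrist_force: [-0.8, 0.4, -1.7]
width: 21.8
finger_force: 30.0
```

```bash
python3 - <<'E'
from h import *
s=log(); print(s['joint_pos'].round(3),s['ee_pos'].round(1),s['width']); 
chain(((571,-384,51),-58.7,50))
snap('top','top3'); t=load('top3')['frame'][:,:,::-1]
snap('side','side3'); q=load('side3')['frame'][:,:,::-1]
cv2.imwrite('pics/e.png',np.hstack([cv2.resize(t[120:320,370:530],None,fx=2.5,fy=2.5),cv2.resize(q[180:380,240:400],None,fx=2.5,fy=2.5)]))
for p in [(622,40),(757,98),(690,272),(552,212)]: print(onz(load('top0'),268+p[0]/4-.4,135+p[1]/4-.4,28).round())
E
```

```text
[-1.005  0.366  1.885  0.999  1.144 -0.537] [ 567.5 -381.8  162.7] 21.844979111373465
[ 571. -384.   51.] -58.7 50 | d [-84.3   4.6  73.3] a [-0.003  0.001 -0.008] rows>=1.8
[ 675. -352.   28.]
[ 629. -451.   28.]
[ 499. -390.   28.]
[ 545. -291.   28.]
```

View pics/e.png

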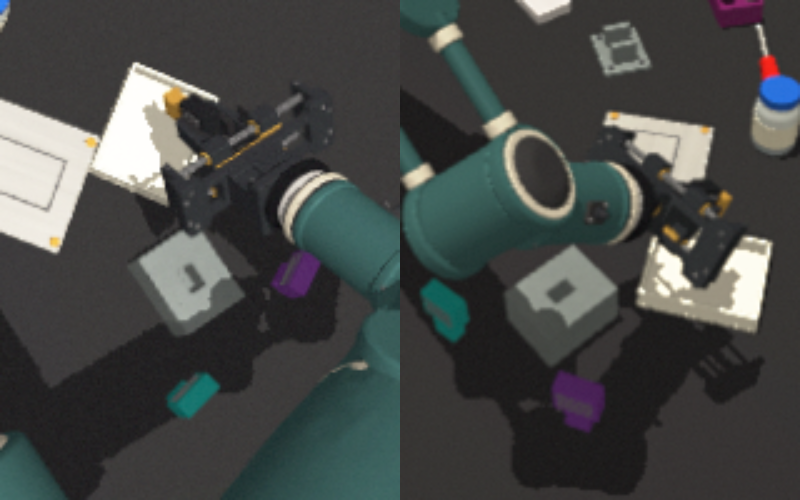

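The socket is empty at (185,275) in the left panel, and the leaned plug is over the tray. I'll lower it and release.

Call:
apply_moves(motion=[{"dx": -84,"dy": 4,"dz": 73,"ax": 0,"ay": 0,"az": 0,"hand": 10},{"dx": -84,"dy": 4,"dz": 73,"ax": 0,"ay": 0,"az": 0,"hand": 10},{"dx": -84,"dy": 4,"dz": 73,"ax": 0,"ay": 0,"az": 0,"hand": 10},{"dx": -84,"dy": 4,"dz": 73,"ax": 0,"ay": 0,"az": 0,"hand": 10},{"dx": -84,"dy": 4,"dz": 73,"ax": 0,"ay": 0,"az": 0,"hand": 40},{"dx": -84,"dy": 4,"dz": 73,"ax": 0,"ay": 0,"az": 0,"hand": 40},{"dx": -84,"dy": 4,"dz": 73,"ax": 0,"ay": 0,"az": 0,"hand": 40},{"dx": -84,"dy": 4,"dz": 73,"ax": 0,"ay": 0,"az": 0,"hand": 40}])

```text
time: 5.25
ee_pos: [573.8, -385.2, 56.0]
eef_rot: [-0.114, 0.873, 0.244, 0.407]
wrist_force: [0.0, -0.0, -0.1]
width: 40.2
finger_force: 0.1
```

```bash
python3 - <<'E'
from h import *
s=log(); print(s['joint_pos'].round(3),s['ee_pos'].round(1),s['width']); 
E
```

```text
[-1.     0.527  1.9    1.083  1.049 -0.715] [ 573.8 -385.2   56. ] 40.22246639977372
```

Call:
apply_moves(motion=[{"dx": 0,"dy": 0,"dz": -60,"ax": 0,"ay": 0,"az": 0,"hand": 40},{"dx": 45,"dy": 0,"dz": -100,"ax": 0,"ay": 0,"az": 0,"hand": 80},{"dx": 80,"dy": 0,"dz": -130,"ax": 0,"ay": -0.87,"az": 0,"hand": 80},{"dx": 80,"dy": 0,"dz": -130,"ax": 0,"ay": -0.87,"az": 0,"hand": 80},{"dx": 80,"dy": 0,"dz": -130,"ax": 0,"ay": -0.87,"az": 0,"hand": 80},{"dx": 80,"dy": 0,"dz": -130,"ax": 0,"ay": -0.87,"az": 0,"hand": 80},{"dx": 80,"dy": 0,"dz": -130,"ax": 0,"ay": -0.87,"az": 0,"hand": 80}])

```text
time: 6.12
ee_pos: [533.6, -409.7, 201.9]
eef_rot: [0.001, 0.963, 0.27, 0.0]
wrist_force: [0.2, 1.2, 0.4]
width: 79.9
finger_force: 0.0
```

```bash
python3 - <<'E'
from h import *
from scipy.optimize import least_squares
s=log(); print(s['joint_pos'].round(3),s['ee_pos'].round(1),s['width']); 
L=pickle.load(open('pics/log.p','rb'))
E=lambda ax,a:R.from_euler(ax,a).as_matrix()
def fk(q,P):
    d1,a1,L2,a3,L3,d6,lat=P
    p=np.array([0,0,d1]); r=E('z',q[0]); p=p+r@[a1,lat,0]
    r=r@E('y',q[1]); p=p+r@[0,0,L2]; r=r@E('y',q[2]); p=p+r@[a3,0,L3]
    r=r@E('z',q[3])@E('y',q[4]); p=p+r@[0,0,d6]; r=r@E('z',q[5]); return p,r
def res(P): return np.concatenate([fk(q,P)[0]-p for q,p,_ in L])
o=least_squares(res,[300,50,400,0,400,250,25]); print(len(L),o.x.round(1),np.abs(o.fun).max())
for q,p,e in L[-3:]:
    r=fk(q,o.x)[1]; M=r.T@R.from_quat(np.roll(e,-1)).as_matrix(); print(M.round(3).tolist())
E
```

```text
[-0.691  0.292  1.664 -0.002  1.183  0.334] [ 533.6 -409.7  201.9] 79.854662357007
7 [251.8   0.  512.    1.4 566.2 326.3  24.9] 2.3590018827235326e-11
[[0.0, -1.0, 0.0], [1.0, 0.0, 0.0], [-0.0, 0.0, 1.0]]
[[0.0, -1.0, 0.0], [1.0, 0.0, 0.0], [-0.0, 0.0, 1.0]]
[[0.0, -1.0, 0.0], [1.0, 0.0, 0.0], [-0.0, 0.0, 1.0]]
```

```bash
cat >> h.py <<'E'
from scipy.optimize import least_squares
P0=[251.8,0,512,1.4,566.2,326.3,24.9]
LO=np.array([-2.63,-.94,.31,-1.31,0,-2.55]);HI=np.array([2.63,2.18,2.57,4.45,2.66,2.55])
_E=lambda ax,a:R.from_euler(ax,a).as_matrix()
def fk(q,P=P0):
    d1,a1,L2,a3,L3,d6,lat=P
    p=np.array([0,0,d1]); r=_E('z',q[0]); p=p+r@[a1,lat,0]
    r=r@_E('y',q[1]); p=p+r@[0,0,L2]; r=r@_E('y',q[2]); p=p+r@[a3,0,L3]
    r=r@_E('z',q[3])@_E('y',q[4]); p=p+r@[0,0,d6]; return p,r@_E('z',q[5]+np.pi/2)
def ik(p,psi,lean,q0=None):
    Rt=Rot(psi,lean); best=None
    for s in ([q0] if q0 is not None else [[np.arctan2(p[1],p[0]),.3,1.7,a,1.1,b] for a in (0,1,-1) for b in (0,1.5,-1.5)]):
        f=lambda q:np.concatenate([(fk(q)[0]-p)/100,(fk(q)[1]-Rt).ravel()])
        o=least_squares(f,s,bounds=(LO,HI))
        if best is None or o.cost<best.cost: best=o
    q=best.x; return best.cost,q,np.minimum(q-LO,HI-q).min()
E
python3 - <<'E'
from h import *
pl={'c1':((600,249,18),18.3),'c2':((500,463,18),25),'c3':((446,196,18),23.6),'standlo':((557,40,70),5.3),'standhi':((557,40,160),5.3),'plate':((553,-199,32),-22),'platehi':((553,-199,120),-22)}
for k,(p,ps) in pl.items():
    for half in (0,180):
        out=[]
        for l in (-60,-45,-30,0,30,45,60):
            c,q,m=ik(np.array(p),ps-half,l); out.append('%d:%.2f'%(l,m) if c<1e-6 else '%d:X'%l)
        print(k,ps-half,out)
E
```

```text
c1 18.3 ['-60:0.39', '-45:0.54', '-30:0.73', '0:0.73', '30:0.74', '45:0.78', '60:0.82']
c1 -161.7 ['-60:0.36', '-45:0.22', '-30:0.01', '0:X', '30:0.04', '45:0.22', '60:0.35']
c2 25 ['-60:0.53', '-45:0.66', '-30:0.82', '0:0.81', '30:0.73', '45:0.72', '60:0.74']
c2 -155 ['-60:0.33', '-45:0.13', '-30:X', '0:X', '30:0.15', '45:0.27', '60:0.34']
c3 23.6 ['-60:0.40', '-45:0.47', '-30:0.42', '0:0.38', '30:0.42', '45:0.47', '60:0.53']
c3 -156.4 ['-60:0.53', '-45:0.40', '-30:0.19', '0:X', '30:0.13', '45:0.36', '60:0.40']
standlo 5.3 ['-60:0.37', '-45:0.51', '-30:0.58', '0:0.55', '30:0.59', '45:0.63', '60:0.68']
standlo -174.7 ['-60:0.41', '-45:0.27', '-30:0.08', '0:X', '30:X', '45:0.22', '60:0.37']
standhi 5.3 ['-60:0.39', '-45:0.55', '-30:0.63', '0:0.62', '30:0.64', '45:0.66', '60:0.69']
standhi -174.7 ['-60:0.30', '-45:0.17', '-30:X', '0:X', '30:X', '45:0.10', '60:0.25']
plate -22 ['-60:0.39', '-45:0.52', '-30:0.65', '0:0.60', '30:0.62', '45:0.66', '60:0.71']
plate -202 ['-60:0.42', '-45:0.28', '-30:0.07', '0:X', '30:0.05', '45:0.26', '60:0.39']
platehi -22 ['-60:0.40', '-45:0.56', '-30:0.68', '0:0.65', '30:0.66', '45:0.68', '60:0.70']
platehi -202 ['-60:0.31', '-45:0.17', '-30:X', '0:X', '30:X', '45:0.15', '60:0.29']
```

```bash
python3 - <<'E'
from h import *
snap('top','top4'); snap('side','side4'); c=load('top4'); t=c['frame'][:,:,::-1]; q=load('side4')['frame'][:,:,::-1]
a=cv2.resize(t[95:265,120:315],None,fx=4,fy=4,interpolation=cv2.INTER_CUBIC)[:600]
b=cv2.resize(t[130:290,390:490],None,fx=3,fy=3)
cv2.imwrite('pics/f.png',a)
x=np.hstack([cv2.resize(t[130:290,340:490],(400,427)),cv2.resize(q[210:370,260:410],(400,427))]); cv2.imwrite('pics/g.png',x)
print(onz(c,233,136.5,0).round(),onz(c,283,134,0).round())
E
```

```text
[721. 221.   0.] [725.  68.   0.]
```

View pics/f.png

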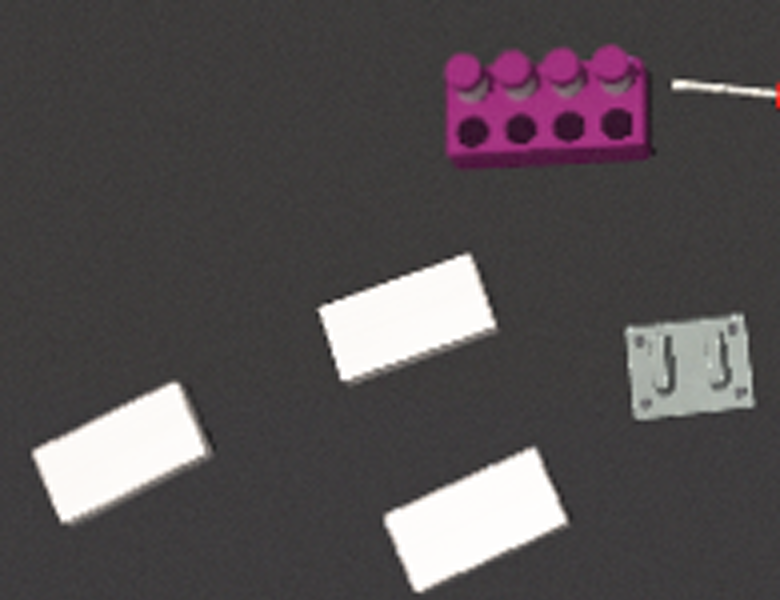

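View pics/g.png

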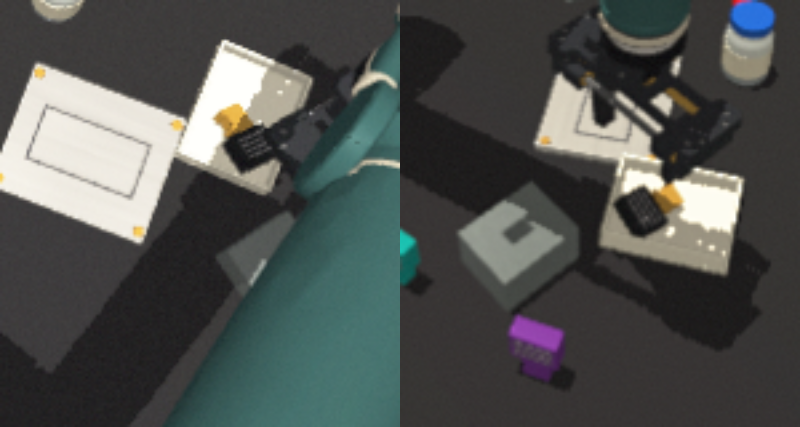

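The plug is lying in the tray at (250,145) left and (645,210) right, and the socket is empty. Next I'll hover over the plate and stand for close wrist views on the way to the cassettes.

```bash
python3 - <<'E'
from h import *
c=load('top4'); f=c['frame']
for th in (150,200,235):
    m=(f.min(2)>th).astype(np.uint8); k,l,st,ce=cv2.connectedComponentsWithStats(m)
    for i in range(1,k):
        x,y,w,h,A=st[i]
        if 500<A<1500 and x<240 and 150<y<240:
            cs=cv2.findContours((l==i).astype(np.uint8),0,2)[0][0]; r=cv2.minAreaRect(cs)
            q=np.array([onz(c,u,v,20)[:2] for u,v in cv2.boxPoints(r)]); e=np.roll(q,-1,0)-q; n=np.linalg.norm(e,axis=1); d=e[np.argmax(n)]
            print(th,onz(c,*r[0],20)[:2].round(1),n.round(),'long ang',np.degrees(np.arctan2(d[1],d[0])).round(1),A)
for a,b in [((220.9,174),(328.7,164)),((149.5,208),(298.5,137.5)),((238.5,224.5),(293.5,175.5))]: print('tri',[np.round(v,1) for v in tri((load('top0'),*a),(load('side0'),*b))])
chain(((553,-199,290),-22,0),((557,40,270),5.3,0),((450,190,150),23.6,35))
E
```

```text
150 [599.6 249.9] [121.  60. 120.  60.] long ang -71.4 794
150 [502.3 464.6] [124.  62. 122.  63.] long ang -64.4 807
150 [448.3 197. ] [123.  62. 122.  62.] long ang -66.1 892
200 [599.5 250.8] [120.  59. 119.  59.] long ang -71.1 766
200 [502.1 463.9] [122.  59. 121.  59.] long ang -65.2 762
200 [447.2 196.6] [120.  61. 119.  61.] long ang -66.8 831
235 [599.2 250.8] [118.  58. 117.  58.] long ang -71.1 739
235 [502.  465.2] [119.  57. 118.  57.] long ang -64.4 716
235 [447.7 196.8] [118.  58. 117.  58.] long ang -66.3 798
tri [array([599.8, 252.7,  12.4]), array([1., 1.])]
tri [array([498.9, 463.5,  20.6]), array([2., 2.])]
tri [array([446.2, 196.4,  18.1]), array([1.9, 1.9])]
[ 553. -199.  290.] -22 0 | d [ 125.1 -168.8  -89.1] a [ 0.001 -0.003 -0.637] rows>=3.7
[557.  40. 270.] 5.3 0 | d [223.1 -85.8  20. ] a [ 0.     0.    -0.476] rows>=3.8
[450. 190. 150.] 23.6 35 | d [159.2 -92.7 120. ] a [ 0.098  0.606 -0.309] rows>=3.7
```

Call:
apply_moves(motion=[{"dx": 125,"dy": -169,"dz": -89,"ax": 0,"ay": 0,"az": -0.637,"hand": 88},{"dx": 125,"dy": -169,"dz": -89,"ax": 0,"ay": 0,"az": -0.637,"hand": 88},{"dx": 125,"dy": -169,"dz": -89,"ax": 0,"ay": 0,"az": -0.637,"hand": 88},{"dx": 125,"dy": -169,"dz": -89,"ax": 0,"ay": 0,"az": -0.637,"hand": 88},{"dx": 125,"dy": -169,"dz": -89,"ax": 0,"ay": 0,"az": -0.637,"hand": 88},{"dx": 125,"dy": -169,"dz": -89,"ax": 0,"ay": 0,"az": -0.637,"hand": 88},{"dx": 125,"dy": -169,"dz": -89,"ax": 0,"ay": 0,"az": -0.637,"hand": 88}])

```text
time: 7.1
ee_pos: [550.6, -202.0, 288.3]
eef_rot: [-0.001, 0.831, 0.557, 0.001]
wrist_force: [-0.4, 0.0, 0.4]
width: 87.7
finger_force: 0.0
```

```bash
python3 - <<'E'
from h import *
snap('wrist','wp')
E
```

Call:
apply_moves(motion=[{"dx": 223,"dy": -86,"dz": 20,"ax": 0,"ay": 0,"az": -0.476,"hand": 88},{"dx": 223,"dy": -86,"dz": 20,"ax": 0,"ay": 0,"az": -0.476,"hand": 88},{"dx": 223,"dy": -86,"dz": 20,"ax": 0,"ay": 0,"az": -0.476,"hand": 88},{"dx": 223,"dy": -86,"dz": 20,"ax": 0,"ay": 0,"az": -0.476,"hand": 88},{"dx": 223,"dy": -86,"dz": 20,"ax": 0,"ay": 0,"az": -0.476,"hand": 88},{"dx": 223,"dy": -86,"dz": 20,"ax": 0,"ay": 0,"az": -0.476,"hand": 88},{"dx": 223,"dy": -86,"dz": 20,"ax": 0,"ay": 0,"az": -0.476,"hand": 88}])

```text
time: 8.02
ee_pos: [556.4, 36.6, 269.9]
eef_rot: [0.0, 0.676, 0.737, 0.001]
wrist_force: [-0.1, -0.4, 0.8]
width: 88.2
finger_force: 0.0
```

```bash
python3 - <<'E'
from h import *
snap('wrist','ws'); print(state()['ee_pos'],load('ws')['T'].round(2).tolist())
a=load('wp')['frame'][:,:,::-1]; b=load('ws')['frame'][:,:,::-1]
print(proj(load('wp'),[553,-199,12]),proj(load('ws'),[557,40,8]))
cv2.imwrite('pics/i.png',np.vstack([cv2.resize(a[0:280],(686,300)),cv2.resize(b[0:280],(686,300))]))
E
```

```text
[556.43009568  36.61193258 269.98748933] [[1.0, -0.08, -0.03, 549.19], [0.09, 0.94, 0.32, 118.72], [0.0, -0.32, 0.95, 400.18], [0.0, 0.0, 0.0, 1.0]]
[317.97468525 156.4120173 ] [317.54352043 158.74610715]
```

View pics/i.png

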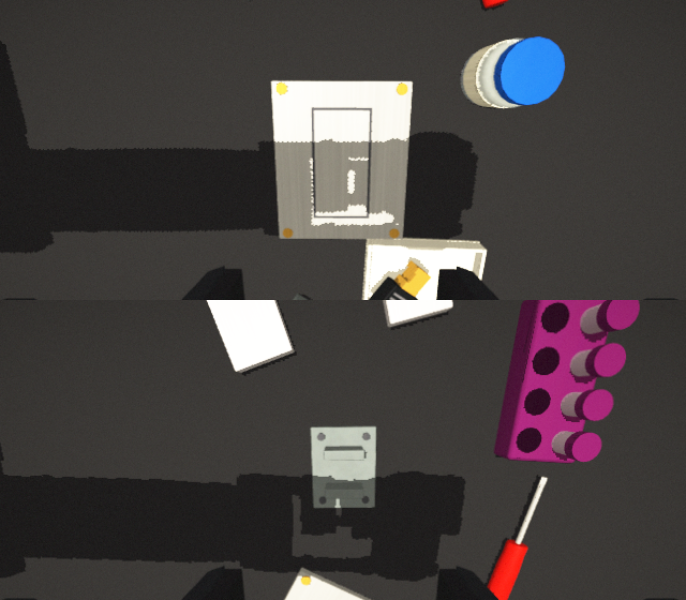

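The close views show the plate outline at (313..371,108..217) and the stand foot at (311..376,427..507). I'll solve both.

```bash
python3 - <<'E'
from h import *
def f(c,L,z,dy=0):
    q=np.array([onz(c,(x+.5)/1.072-.5,(y-dy+.5)/1.0714-.5,z)[:2] for x,y in L]); e=np.roll(q,-1,0)-q
    print(q.mean(0).round(1),np.linalg.norm(e,axis=1).round(1),np.degrees(np.arctan2(e[:,1],e[:,0])).round(1),q.round().tolist())
wp,ws=load('wp'),load('ws')
f(wp,[(313,108),(371,108),(369,217),(313,217)],12)
f(wp,[(272,82),(412,82),(404,238),(278,238)],12)
f(ws,[(311,427),(376,427),(376,507),(312,507)],8,300)
f(ws,[(323,447),(365,447),(365,459),(323,459)],40,300)
# triangulate: outline centre, plate corners, stand corners with top view
t=load('top0'); A=lambda x,y:(t,268+(x+.5)/4-.5,135+(y+.5)/4-.5); W=lambda c,x,y,dy=0:(c,(x+.5)/1.072-.5,(y-dy+.5)/1.0714-.5)
for p,q in [((358,138),(371,108)),((515,198),(369,217)),((487,277),(313,217)),((330,215),(313,108))]: print('plate',[np.round(v,1) for v in tri(A(*p),W(wp,*q))])
for p,q in [((35,168),(376,427)),((150,154),(376,507)),((161,245),(312,507)),((45,260),(311,427))]: print('stand',[np.round(v,1) for v in tri(A(*p),W(ws,*q,300))])
E
```

```text
[ 554.7 -196.6] [ 62.3 123.7  66.2 123.8] [ -22.4 -111.9  157.6   66.3] [[550.0, -128.0], [608.0, -151.0], [561.0, -266.0], [500.0, -241.0]]
[ 554.6 -196.8] [147.3 176.8 151.9 176.8] [ -22.4 -111.9  157.6   66.6] [[521.0, -87.0], [657.0, -143.0], [591.0, -307.0], [450.0, -249.0]]
[560.4  42.2] [68.4 88.3 72.3 88.2] [   4.9  -83.3 -175.1   94.2] [[522.0, 83.0], [590.0, 89.0], [601.0, 1.0], [529.0, -5.0]]
[558.4  63.8] [41.3 11.8 41.7 11.8] [   4.9  -83.9 -175.1   94. ] [[537.0, 68.0], [578.0, 71.0], [580.0, 60.0], [538.0, 56.0]]
plate [array([ 607.3, -152.4,   11.9]), array([0.9, 0.9])]
plate [array([ 561. , -269.3,    3.8]), array([0.3, 0.3])]
plate [array([ 500.4, -242.7,   11.5]), array([1.6, 1.6])]
plate [array([ 549.6, -129.1,   12.7]), array([1.4, 1.4])]
stand [array([591.6,  88.1,  -0. ]), array([0.5, 0.5])]
stand [array([600.1,   1.2,   6.6]), array([0.8, 0.8])]
stand [array([529.3,  -5.3,   8.1]), array([0.9, 0.9])]
stand [array([522. ,  81.5,  -2.8]), array([0.9, 0.9])]
```

```bash
cat >> h.py <<'E'
def tx(psi): a=np.radians(psi); return np.array([-np.sin(a),np.cos(a),0])
def at(c,psi,t,z): return np.array([c[0],c[1],0])+t*tx(psi)+[0,0,z]
ST=((560,43),5.2); PL=((554.2,-197.3),-22.6)
E
python3 - <<'E'
from h import *
c,p=(447.7,196.8),23.6
chain((at(c,p,-3,120),p,35),(at(c,p,-3,19),p,35))
E
```

```text
[448.9 194.1 120. ] 23.6 35 | d [165.9 -94.1 149.9] a [ 0.102  0.605 -0.315] rows>=3.9
[448.9 194.1  19. ] 23.6 35 | d [-57.9   0.   82.7] a [0. 0. 0.] rows>=1.6
```

Call:
apply_moves(motion=[{"dx": 166,"dy": -94,"dz": 150,"ax": 0.102,"ay": 0.605,"az": -0.315,"hand": 88},{"dx": 166,"dy": -94,"dz": 150,"ax": 0.102,"ay": 0.605,"az": -0.315,"hand": 88},{"dx": 166,"dy": -94,"dz": 150,"ax": 0.102,"ay": 0.605,"az": -0.315,"hand": 88},{"dx": 166,"dy": -94,"dz": 150,"ax": 0.102,"ay": 0.605,"az": -0.315,"hand": 88},{"dx": 166,"dy": -94,"dz": 150,"ax": 0.102,"ay": 0.605,"az": -0.315,"hand": 88},{"dx": 166,"dy": -94,"dz": 150,"ax": 0.102,"ay": 0.605,"az": -0.315,"hand": 88},{"dx": 166,"dy": -94,"dz": 150,"ax": 0.102,"ay": 0.605,"az": -0.315,"hand": 88},{"dx": 166,"dy": -94,"dz": 150,"ax": 0.102,"ay": 0.605,"az": -0.315,"hand": 88}])

```text
time: 9.07
ee_pos: [450.2, 195.2, 121.7]
eef_rot: [-0.25, 0.521, 0.799, 0.166]
wrist_force: [0.0, -0.2, -0.5]
width: 88.1
finger_force: 0.0
```

```bash
python3 - <<'E'
from h import *
c,p=(447.7,196.8),23.6
chain((at(c,p,-3,19),p,35))
w=snap('wrist','wc3')
# cassette top corners by model, check against white blob
m=(w['frame'].min(2)>150).astype(np.uint8); k,l,st,ce=cv2.connectedComponentsWithStats(m)
for i in range(1,k):
    if st[i][4]>1500: print(st[i],ce[i].round())
print([proj(w,at(c,p,a,20)+b*np.array([np.cos(np.radians(p)),np.sin(np.radians(p)),0])).round().tolist() for a,b in ((60,30),(60,-30),(-60,-30),(-60,30))],proj(w,at(c,p,0,20)))
E
```

```text
[448.9 194.1  19. ] 23.6 35 | d [-59.2  -2.1  83.9] a [0.002 0.002 0.004] rows>=1.6
[ 448    0   83   94 6000] [488.  47.]
[ 276  208   83  121 9608] [316. 269.]
[ 490  220   84  100 5400] [528. 257.]
[[353.0, 207.0], [277.0, 207.0], [271.0, 376.0], [358.0, 376.0]] [314.7327182  285.65518723]
```

Call:
apply_moves(motion=[{"dx": -30,"dy": -2,"dz": 42,"ax": 0,"ay": 0,"az": 0,"hand": 88},{"dx": -50,"dy": -2,"dz": 71,"ax": 0,"ay": 0,"az": 0,"hand": 88},{"dx": -59,"dy": -2,"dz": 84,"ax": 0,"ay": 0,"az": 0,"hand": 88},{"dx": -59,"dy": -2,"dz": 84,"ax": 0,"ay": 0,"az": 0,"hand": 88},{"dx": -59,"dy": -2,"dz": 84,"ax": 0,"ay": 0,"az": 0,"hand": 50},{"dx": -59,"dy": -2,"dz": 84,"ax": 0,"ay": 0,"az": 0,"hand": 50},{"dx": -59,"dy": -2,"dz": 84,"ax": 0,"ay": 0,"az": 0,"hand": 50},{"dx": -59,"dy": -2,"dz": 84,"ax": 0,"ay": 0,"az": 0,"hand": 50}])

```text
time: 10.12
ee_pos: [447.5, 194.7, 17.9]
eef_rot: [-0.251, 0.521, 0.799, 0.165]
wrist_force: [0.7, 0.6, 1.6]
width: 59.5
finger_force: 30.0
```

```bash
python3 - <<'E'
from h import *
s=state(); print(s['wrist_force'].round(1)); c,p=(447.7,196.8),23.6
chain((at(c,p,-3,150),p,35),(at(ST[0],ST[1],9,160),ST[1],-10),(at(ST[0],ST[1],9,160),ST[1],-55))
E
```

```text
[0.7 0.6 1.6]
[448.9 194.1 150. ] 23.6 35 | d [  74.8    1.3 -108.9] a [ 0.001 -0.     0.003] rows>=2.1
[559.2  52.  160. ] 5.2 -10 | d [-137.1   44.2 -108.2] a [-0.071 -0.778  0.322] rows>=4.5
[559.2  52.  160. ] 5.2 -55 | d [0. 0. 0.] a [-0.    -0.785  0.   ] rows>=4.2
```

Call:
apply_moves(motion=[{"dx": 20,"dy": 0,"dz": -28,"ax": 0,"ay": 0,"az": 0,"hand": 50},{"dx": 50,"dy": 0,"dz": -72,"ax": 0,"ay": 0,"az": 0,"hand": 50},{"dx": 80,"dy": 0,"dz": -115,"ax": 0,"ay": 0,"az": 0,"hand": 50},{"dx": 86,"dy": 0,"dz": -122,"ax": 0,"ay": 0,"az": 0,"hand": 50}])

```text
time: 10.62
ee_pos: [448.5, 195.0, 169.9]
eef_rot: [-0.249, 0.521, 0.799, 0.166]
wrist_force: [0.1, 0.6, -2.5]
width: 59.6
finger_force: 30.0
```

Call:
apply_moves(motion=[{"dx": -137,"dy": 44,"dz": -108,"ax": -0.071,"ay": -0.778,"az": 0.322,"hand": 50},{"dx": -137,"dy": 44,"dz": -108,"ax": -0.071,"ay": -0.778,"az": 0.322,"hand": 50},{"dx": -137,"dy": 44,"dz": -108,"ax": -0.071,"ay": -0.778,"az": 0.322,"hand": 50},{"dx": -137,"dy": 44,"dz": -108,"ax": -0.071,"ay": -0.778,"az": 0.322,"hand": 50},{"dx": -137,"dy": 44,"dz": -108,"ax": -0.071,"ay": -0.778,"az": 0.322,"hand": 50},{"dx": -137,"dy": 44,"dz": -108,"ax": -0.071,"ay": -0.778,"az": 0.322,"hand": 50},{"dx": -137,"dy": 44,"dz": -108,"ax": -0.071,"ay": -0.778,"az": 0.322,"hand": 50}])

```text
time: 11.5
ee_pos: [555.9, 53.2, 175.0]
eef_rot: [0.063, 0.671, 0.737, -0.059]
wrist_force: [0.3, 1.0, -1.7]
width: 59.8
finger_force: 30.0
```

Call:
apply_moves(motion=[{"dx": 0,"dy": 0,"dz": 0,"ax": 0,"ay": -0.785,"az": 0,"hand": 50},{"dx": 0,"dy": 0,"dz": 0,"ax": 0,"ay": -0.785,"az": 0,"hand": 50},{"dx": 0,"dy": 0,"dz": 0,"ax": 0,"ay": -0.785,"az": 0,"hand": 50},{"dx": 0,"dy": 0,"dz": 0,"ax": 0,"ay": -0.785,"az": 0,"hand": 50},{"dx": 0,"dy": 0,"dz": 0,"ax": 0,"ay": -0.785,"az": 0,"hand": 50},{"dx": 0,"dy": 0,"dz": 0,"ax": 0,"ay": -0.785,"az": 0,"hand": 50}])

```text
time: 12.25
ee_pos: [556.6, 52.8, 175.5]
eef_rot: [0.339, 0.598, 0.656, -0.311]
wrist_force: [0.9, 0.7, -1.6]
width: 59.6
finger_force: 30.0
```

```bash
cat >> h.py <<'E'
def eul():
    s=state(); r=R.from_quat(np.roll(s['eef_rot'],-1)).as_matrix(); psi=np.degrees(np.arctan2(r[1,1],r[0,1])); 
    lean=np.degrees(np.arctan2(r[:,2]@tx(psi),-r[2,2])); return s['ee_pos'].round(1),psi.round(1),lean.round(1),'yz',r[2,1].round(3),'w',s['width'].round(1),s['wrist_force'].round(1)
def sub(n,x0,y0,w,h,W,H): return cv2.resize(n['frame'][y0:y0+h,x0:x0+w,::-1],(W,H),interpolation=cv2.INTER_CUBIC)
E
python3 - <<'E'
from h import *
print(eul()); chain((at(ST[0],ST[1],8,105),ST[1],-55),(at(ST[0],ST[1],8,70),ST[1],-55))
t=snap('top','t5'); s=snap('side','s5'); w=snap('wrist','w5')
cv2.imwrite('pics/j.png',np.vstack([np.hstack([sub(t,220,130,160,120,400,300),sub(s,270,130,160,120,400,300)]),sub(w,0,0,640,240,800,300)]))
E
```

```text
Traceback (most recent call last):
  File "h.py", line 56, in eul
    lean=np.degrees(np.arctan2(r[:,2]@tx(psi),-r[2,2])); return s['ee_pos'].round(1),psi.round(1),lean.round(1),'yz',r[2,1].round(3),'w',s['width'].round(1),s['wrist_force'].round(1)
                                                                                                                                         ^^^^^^^^^^^^^^^^
AttributeError: 'float' object has no attribute 'round'
```

```bash
sed -i "s/s\['width'\].round(1)/round(s['width'],1)/" h.py
python3 - <<'E'
from h import *
print(eul()); chain((at(ST[0],ST[1],8,105),ST[1],-55),(at(ST[0],ST[1],8,70),ST[1],-55))
t=snap('top','t5'); s=snap('side','s5'); w=snap('wrist','w5')
cv2.imwrite('pics/j.png',np.vstack([np.hstack([sub(t,220,130,160,120,400,300),sub(s,270,130,160,120,400,300)]),sub(w,0,0,640,240,800,300)]))
E
```

```text
(array([556.6,  52.8, 175.5]), np.float64(5.3), np.float64(-54.8), 'yz', np.float64(-0.003), 'w', 59.6, array([ 0.9,  0.7, -1.6]))
[559.3  51.  105. ] 5.2 -55 | d [56.4  2.7 42.3] a [-0.001 -0.004  0.003] rows>=1.1
[559.3  51.   70. ] 5.2 -55 | d [28.7  0.  20.1] a [0. 0. 0.] rows>=0.6
```

View pics/j.png

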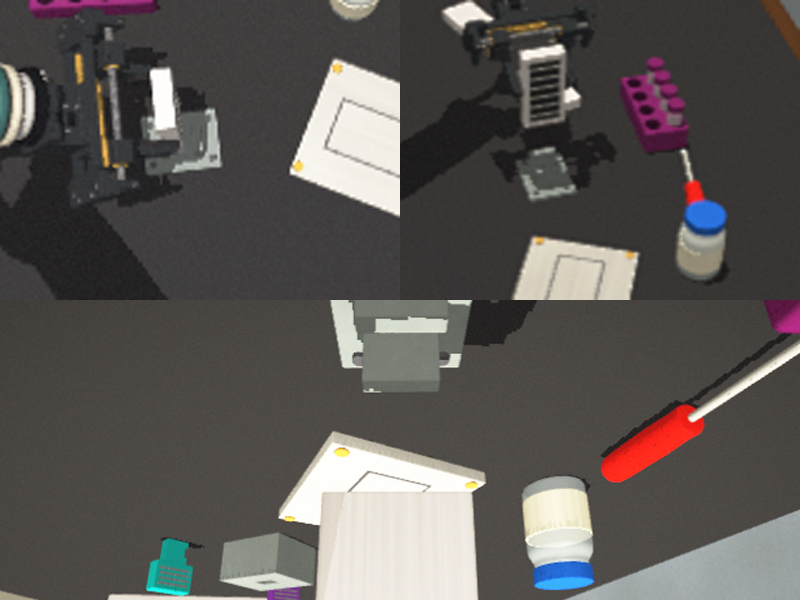

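The cassette hangs vertical with the grille toward −y, above the stand. I'll check the stand against the near wall's top edge at (363..440,391) in the lower panel.

```bash
python3 - <<'E'
from h import *
w=load('w5'); print(w['T'].round(2).tolist())
for z in (40,):
  q=np.array([onz(w,x*.8,(y-300)*.8,z) for x,y in ((362,391),(440,391))]); print(q.round(1)); m=q.mean(0)
  print('expected outer edge',at(*ST,25,40).round(1), at(*ST,-25,40).round(1),'inner',at(*ST,15,40).round(1))
# foot near edge z=8
q=np.array([onz(w,x*.8,(y-300)*.8,8) for x,y in ((343,368),(460,368))]); print('foot near edge',q.round(1),at(*ST,45,8).round(1))
E
```

```text
[[1.0, -0.03, -0.09, 543.33], [0.09, 0.28, 0.95, 207.03], [-0.0, -0.96, 0.29, 183.63], [0.0, 0.0, 0.0, 1.0]]
[[542.4  18.4  40. ]
 [582.9  22.   40. ]]
expected outer edge [557.7  67.9  40. ] [562.3  18.1  40. ] inner [558.6  57.9  40. ]
foot near edge [[530.7  -3.6   8. ]
 [599.6   2.6   8. ]] [555.9  87.8   8. ]
```

```bash
sed -i "s/ST=((560,43),5.2)/ST=((560.2,44),5.2)/" h.py; python3 - <<'E'
from h import *
chain((at(*ST,8,105),ST[1],-55),(at(*ST,8,71),ST[1],-55))
E
```

```text
[559.5  52.  105. ] 5.2 -55 | d [58.9  1.9 42.4] a [ 0.001 -0.004 -0.002] rows>=1.2
[559.5  52.   71. ] 5.2 -55 | d [27.9  0.  19.5] a [0. 0. 0.] rows>=0.5
```

Call:
apply_moves(motion=[{"dx": 59,"dy": 2.5,"dz": 42.5,"ax": 0,"ay": -0.004,"az": 0,"hand": 50},{"dx": 59,"dy": 2.5,"dz": 42.5,"ax": 0,"ay": -0.004,"az": 0,"hand": 50},{"dx": 59,"dy": 2.5,"dz": 42.5,"ax": 0,"ay": -0.004,"az": 0,"hand": 50},{"dx": 59,"dy": 2.5,"dz": 42.5,"ax": 0,"ay": -0.004,"az": 0,"hand": 50}])

```text
time: 12.9
ee_pos: [560.6, 52.8, 106.0]
eef_rot: [0.343, 0.598, 0.655, -0.311]
wrist_force: [0.2, 0.0, -2.0]
width: 59.9
finger_force: 30.0
```

```bash
python3 - <<'E'
from h import *
print(eul());chain((at(*ST,8,71),ST[1],-55))
E
```

```text
(array([560.6,  52.8, 106. ]), np.float64(5.3), np.float64(-55.1), 'yz', np.float64(0.003), 'w', 59.9, array([ 0.2,  0. , -2. ]))
[559.5  52.   71. ] 5.2 -55 | d [28.3 -1.3 20.6] a [ 0.003  0.002 -0.002] rows>=0.6
```

Call:
apply_moves(motion=[{"dx": 10,"dy": 0,"dz": 7.5,"ax": 0,"ay": 0,"az": 0,"hand": 50},{"dx": 18,"dy": -1,"dz": 13,"ax": 0,"ay": 0,"az": 0,"hand": 50},{"dx": 25,"dy": -1,"dz": 18,"ax": 0,"ay": 0,"az": 0,"hand": 50},{"dx": 28.5,"dy": -1,"dz": 20.7,"ax": 0,"ay": 0,"az": 0,"hand": 50},{"dx": 28.5,"dy": -1,"dz": 20.7,"ax": 0,"ay": 0,"az": 0,"hand": 50},{"dx": 28.5,"dy": -1,"dz": 20.7,"ax": 0,"ay": 0,"az": 0,"hand": 50}])

```text
time: 13.65
ee_pos: [558.3, 51.5, 71.0]
eef_rot: [0.344, 0.597, 0.654, -0.314]
wrist_force: [-3.9, 2.5, 11.2]
width: 59.5
finger_force: 30.0
```

Call:
apply_moves(motion=[{"dx": 0,"dy": 0,"dz": 0,"ax": 0,"ay": 0,"az": 0,"hand": 88},{"dx": 0,"dy": 0,"dz": 0,"ax": 0,"ay": 0,"az": 0,"hand": 88},{"dx": 0,"dy": 0,"dz": 0,"ax": 0,"ay": 0,"az": 0,"hand": 88},{"dx": 0,"dy": 0,"dz": -30,"ax": 0,"ay": 0,"az": 0,"hand": 88},{"dx": 0,"dy": 0,"dz": -70,"ax": 0,"ay": 0,"az": 0,"hand": 88},{"dx": 0,"dy": 0,"dz": -120,"ax": 0,"ay": 0,"az": 0,"hand": 88},{"dx": 0,"dy": 0,"dz": -120,"ax": 0,"ay": 0,"az": 0,"hand": 88}])

```text
time: 14.52
ee_pos: [551.1, 153.1, 139.3]
eef_rot: [0.343, 0.597, 0.656, -0.309]
wrist_force: [0.0, 0.5, -0.5]
width: 88.0
finger_force: 0.0
```

```bash
python3 - <<'E'
from h import *
print(eul())
t=snap('top','t6'); s=snap('side','s6'); w=snap('wrist','w6')
cv2.imwrite('pics/k.png',np.vstack([np.hstack([sub(t,220,130,160,120,400,300),sub(s,270,130,160,120,400,300)]),sub(w,0,0,640,240,800,300)]))
# next: go up & over to other side: pose lean+55
chain((at(*ST,60,290),ST[1],0),(at(*ST,-8-100,71+70),ST[1],55),(at(*ST,-8,71),ST[1],55))
E
```

```text
(array([551.1, 153.1, 139.3]), np.float64(5.5), np.float64(-55.0), 'yz', np.float64(0.005), 'w', 88.0, array([ 0. ,  0.5, -0.5]))
[554.8 103.8 290. ] 5.2 0 | d [-152.4    1.6  -50.3] a [-0.001  0.963  0.002] rows>=5.2
[570.  -63.6 141. ] 5.2 55 | d [-168.   -0.  149.] a [0.   0.96 0.  ] rows>=5.1
[560.9  36.   71. ] 5.2 55 | d [  0.    0.  122.1] a [0. 0. 0.] rows>=2.0
```

View pics/k.png

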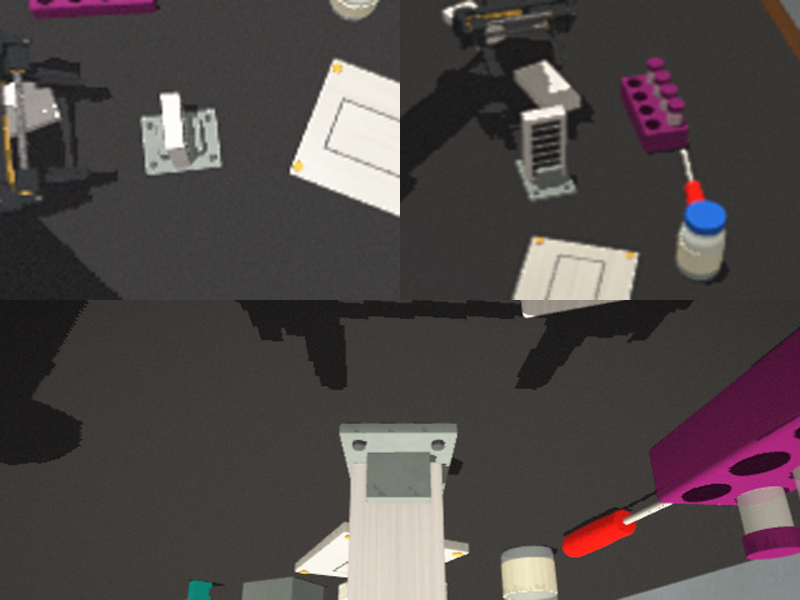

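The cassette stands upright in the slot (top panel 172,122), grille toward −y. Now I'll swing over it for the opposite grip.

Call:
apply_moves(motion=[{"dx": -152,"dy": 1.5,"dz": -50,"ax": 0,"ay": 0.963,"az": 0,"hand": 88},{"dx": -152,"dy": 1.5,"dz": -50,"ax": 0,"ay": 0.963,"az": 0,"hand": 88},{"dx": -152,"dy": 1.5,"dz": -50,"ax": 0,"ay": 0.963,"az": 0,"hand": 88},{"dx": -152,"dy": 1.5,"dz": -50,"ax": 0,"ay": 0.963,"az": 0,"hand": 88},{"dx": -152,"dy": 1.5,"dz": -50,"ax": 0,"ay": 0.963,"az": 0,"hand": 88},{"dx": -152,"dy": 1.5,"dz": -50,"ax": 0,"ay": 0.963,"az": 0,"hand": 88},{"dx": -152,"dy": 1.5,"dz": -50,"ax": 0,"ay": 0.963,"az": 0,"hand": 88}])

```text
time: 15.55
ee_pos: [554.2, 103.1, 288.7]
eef_rot: [-0.0, 0.674, 0.738, -0.002]
wrist_force: [0.3, 0.5, -0.5]
width: 88.2
finger_force: 0.0
```

Call:
apply_moves(motion=[{"dx": -168,"dy": 0,"dz": 149,"ax": 0,"ay": 0.96,"az": 0,"hand": 88},{"dx": -168,"dy": 0,"dz": 149,"ax": 0,"ay": 0.96,"az": 0,"hand": 88},{"dx": -168,"dy": 0,"dz": 149,"ax": 0,"ay": 0.96,"az": 0,"hand": 88},{"dx": -168,"dy": 0,"dz": 149,"ax": 0,"ay": 0.96,"az": 0,"hand": 88},{"dx": -168,"dy": 0,"dz": 149,"ax": 0,"ay": 0.96,"az": 0,"hand": 88},{"dx": -168,"dy": 0,"dz": 149,"ax": 0,"ay": 0.96,"az": 0,"hand": 88},{"dx": -168,"dy": 0,"dz": 149,"ax": 0,"ay": 0.96,"az": 0,"hand": 88}])

```text
time: 16.42
ee_pos: [570.3, -61.4, 140.5]
eef_rot: [-0.342, 0.597, 0.656, 0.309]
wrist_force: [0.7, 0.0, 0.2]
width: 87.5
finger_force: 0.0
```

```bash
python3 - <<'E'
from h import *
print(eul())
for a,b in ((171,93),(181,93),(162,93)): print(onz(load('t6'),220+a/2.5,130+b/2.5,128).round(1))
chain((at(*ST,-9.5,71),ST[1],55))
w=snap('wrist','w7')
print('model top corners',[proj(w,at(*ST,a,128)+b*np.array([.996,.09,0])).round().tolist() for a,b in ((10,30),(-10,30),(-10,-30),(10,-30))])
E
```

```text
(array([570.3, -61.4, 140.5]), np.float64(5.5), np.float64(54.9), 'yz', np.float64(-0.003), 'w', 87.5, array([0.7, 0. , 0.2]))
[587.8  42.3 128. ]
[587.6  31.5 128. ]
[588.   51.9 128. ]
[561.1  34.5  71. ] 5.2 55 | d [-1.500e+00  1.000e-01  1.188e+02] a [-0.005  0.001  0.   ] rows>=1.9
model top corners [[361.0, 126.0], [364.0, 147.0], [270.0, 147.0], [273.0, 126.0]]
```

Call:
apply_moves(motion=[{"dx": -1.5,"dy": 0,"dz": 50,"ax": 0,"ay": 0,"az": 0,"hand": 88},{"dx": -1.5,"dy": 0,"dz": 95,"ax": 0,"ay": 0,"az": 0,"hand": 88},{"dx": -1.5,"dy": 0,"dz": 119,"ax": 0,"ay": 0,"az": 0,"hand": 88},{"dx": -1.5,"dy": 0,"dz": 119,"ax": 0,"ay": 0,"az": 0,"hand": 88},{"dx": -1.5,"dy": 0,"dz": 119,"ax": 0,"ay": 0,"az": 0,"hand": 50},{"dx": -1.5,"dy": 0,"dz": 119,"ax": 0,"ay": 0,"az": 0,"hand": 50},{"dx": -1.5,"dy": 0,"dz": 119,"ax": 0,"ay": 0,"az": 0,"hand": 50},{"dx": -1.5,"dy": 0,"dz": 119,"ax": 0,"ay": 0,"az": 0,"hand": 50}])

```text
time: 17.48
ee_pos: [562.1, 32.6, 72.5]
eef_rot: [-0.341, 0.598, 0.655, 0.312]
wrist_force: [-0.9, -2.0, 3.6]
width: 60.1
finger_force: 30.0
```

```bash
python3 - <<'E'
from h import *
print(eul())
chain((at(*ST,-9.5,150),ST[1],55),(at(*PL,3,150),PL[1],10),(at(*PL,3,150),PL[1],-35))
E
```

```text
(array([562.1,  32.6,  72.5]), np.float64(5.3), np.float64(55.0), 'yz', np.float64(0.001), 'w', 60.1, array([-0.9, -2. ,  3.6]))
[561.1  34.5 150. ] 5.2 55 | d [ 64.7  -0.8 -42.7] a [-0.    -0.001  0.001] rows>=1.2
[ 555.4 -194.5  150. ] -22.6 10 | d [-130.6  -26.4 -186.4] a [-0.267 -0.77   0.42 ] rows>=4.9
[ 555.4 -194.5  150. ] -22.6 -35 | d [0. 0. 0.] a [-0.    -0.785  0.   ] rows>=4.2
```

Call:
apply_moves(motion=[{"dx": 30,"dy": 0,"dz": -20,"ax": 0,"ay": 0,"az": 0,"hand": 50},{"dx": 65,"dy": 0,"dz": -43,"ax": 0,"ay": 0,"az": 0,"hand": 50},{"dx": 65,"dy": 0,"dz": -43,"ax": 0,"ay": 0,"az": 0,"hand": 50}])

```text
time: 17.85
ee_pos: [563.4, 34.4, 152.3]
eef_rot: [-0.339, 0.597, 0.657, 0.312]
wrist_force: [0.1, 0.7, -2.0]
width: 59.8
finger_force: 30.0
```

Call:
apply_moves(motion=[{"dx": -131,"dy": -26,"dz": -186,"ax": -0.267,"ay": -0.77,"az": 0.42,"hand": 50},{"dx": -131,"dy": -26,"dz": -186,"ax": -0.267,"ay": -0.77,"az": 0.42,"hand": 50},{"dx": -131,"dy": -26,"dz": -186,"ax": -0.267,"ay": -0.77,"az": 0.42,"hand": 50},{"dx": -131,"dy": -26,"dz": -186,"ax": -0.267,"ay": -0.77,"az": 0.42,"hand": 50},{"dx": -131,"dy": -26,"dz": -186,"ax": -0.267,"ay": -0.77,"az": 0.42,"hand": 50},{"dx": -131,"dy": -26,"dz": -186,"ax": -0.267,"ay": -0.77,"az": 0.42,"hand": 50},{"dx": -131,"dy": -26,"dz": -186,"ax": -0.267,"ay": -0.77,"az": 0.42,"hand": 50}])

```text
time: 18.73
ee_pos: [555.8, -192.8, 147.6]
eef_rot: [-0.051, 0.828, 0.554, 0.072]
wrist_force: [0.3, -0.8, -1.6]
width: 59.4
finger_force: 30.0
```

Call:
apply_moves(motion=[{"dx": 0,"dy": 0,"dz": 0,"ax": 0,"ay": -0.785,"az": 0,"hand": 50},{"dx": 0,"dy": 0,"dz": 0,"ax": 0,"ay": -0.785,"az": 0,"hand": 50},{"dx": 0,"dy": 0,"dz": 0,"ax": 0,"ay": -0.785,"az": 0,"hand": 50},{"dx": 0,"dy": 0,"dz": 0,"ax": 0,"ay": -0.785,"az": 0,"hand": 50},{"dx": 0,"dy": 0,"dz": 0,"ax": 0,"ay": -0.785,"az": 0,"hand": 50},{"dx": 0,"dy": 0,"dz": 0,"ax": 0,"ay": -0.785,"az": 0,"hand": 50}])

```text
time: 19.48
ee_pos: [556.0, -193.3, 147.4]
eef_rot: [0.165, 0.793, 0.531, -0.25]
wrist_force: [-0.5, 1.1, -1.1]
width: 59.6
finger_force: 30.0
```

```bash
python3 - <<'E'
from h import *
print(eul())
chain((at(*PL,4.5,60),PL[1],-35),(at(*PL,4.5,32),PL[1],-35))
snap('top','t8');snap('side','s8')
E
```

```text
(array([ 556. , -193.3,  147.4]), np.float64(-22.5), np.float64(-34.9), 'yz', np.float64(-0.005), 'w', 59.6, array([-0.5,  1.1, -1.1]))
[ 555.9 -193.1   60. ] -22.6 -35 | d [50.1  0.3 71.6] a [-0.003 -0.002  0.005] rows>=1.4
[ 555.9 -193.1   32. ] -22.6 -35 | d [16.1  0.  22.9] a [0. 0. 0.] rows>=0.4
```

Call:
apply_moves(motion=[{"dx": 50,"dy": 0,"dz": 71.5,"ax": 0,"ay": 0,"az": 0.004,"hand": 50},{"dx": 50,"dy": 0,"dz": 71.5,"ax": 0,"ay": 0,"az": 0.004,"hand": 50},{"dx": 50,"dy": 0,"dz": 71.5,"ax": 0,"ay": 0,"az": 0.004,"hand": 50},{"dx": 50,"dy": 0,"dz": 71.5,"ax": 0,"ay": 0,"az": 0.004,"hand": 50}])

```text
time: 20.08
ee_pos: [557.5, -194.2, 63.5]
eef_rot: [0.168, 0.794, 0.528, -0.249]
wrist_force: [-0.2, 0.6, -2.1]
width: 59.2
finger_force: 30.0
```

```bash
python3 - <<'E'
from h import *
print(eul()); print(eul()[0])
chain((at(*PL,4.5,34),PL[1],-35),(at(*PL,4.5,31),PL[1],-35))
E
```

```text
(array([ 557.5, -194.2,   63.5]), np.float64(-22.7), np.float64(-35.0), 'yz', np.float64(0.004), 'w', 59.2, array([-0.2,  0.6, -2.1]))
[ 557.5 -194.2   63.5]
[ 555.9 -193.1   34. ] -22.6 -35 | d [17.2 -2.  23.9] a [ 0.002 -0.001 -0.004] rows>=0.5
[ 555.9 -193.1   31. ] -22.6 -35 | d [1.7 0.  2.5] a [0. 0. 0.] rows>=0.0
```

Call:
apply_moves(motion=[{"dx": 9,"dy": -1,"dz": 12,"ax": 0,"ay": 0,"az": 0,"hand": 50},{"dx": 15,"dy": -1.5,"dz": 21,"ax": 0,"ay": 0,"az": 0,"hand": 50},{"dx": 17,"dy": -1.5,"dz": 24,"ax": 0,"ay": 0,"az": 0,"hand": 50},{"dx": 17,"dy": -1.5,"dz": 24,"ax": 0,"ay": 0,"az": 0,"hand": 50},{"dx": 17,"dy": -1.5,"dz": 24,"ax": 0,"ay": 0,"az": 0,"hand": 50}])

```text
time: 20.7
ee_pos: [555.2, -192.6, 34.0]
eef_rot: [0.168, 0.794, 0.528, -0.251]
wrist_force: [-3.0, 3.8, 8.9]
width: 59.7
finger_force: 30.0
```

Call:
apply_moves(motion=[{"dx": 0.9,"dy": 0,"dz": 1.2,"ax": 0,"ay": 0,"az": 0,"hand": 50},{"dx": 0.9,"dy": 0,"dz": 1.2,"ax": 0,"ay": 0,"az": 0,"hand": 50}])

```text
time: 20.95
ee_pos: [555.2, -192.6, 34.0]
eef_rot: [0.168, 0.794, 0.528, -0.251]
wrist_force: [-4.6, 7.7, 15.9]
width: 59.9
finger_force: 30.0
```

Call:
apply_moves(motion=[{"dx": 0.9,"dy": 0,"dz": 1.2,"ax": 0,"ay": 0,"az": 0,"hand": 50},{"dx": 0.9,"dy": 0,"dz": 1.2,"ax": 0,"ay": 0,"az": 0,"hand": 50}])

```text
time: 21.2
ee_pos: [555.2, -192.5, 33.9]
eef_rot: [0.168, 0.794, 0.527, -0.252]
wrist_force: [-7.6, 10.0, 24.9]
width: 59.3
finger_force: 30.0
```

Call:
apply_moves(motion=[{"dx": -1.2,"dy": 0,"dz": -1.8,"ax": 0,"ay": 0,"az": 0,"hand": 50},{"dx": -1.2,"dy": 0,"dz": -1.8,"ax": 0,"ay": 0,"az": 0,"hand": 88},{"dx": -1.2,"dy": 0,"dz": -1.8,"ax": 0,"ay": 0,"az": 0,"hand": 88},{"dx": -1.2,"dy": 0,"dz": -1.8,"ax": 0,"ay": 0,"az": 0,"hand": 88},{"dx": -20,"dy": 0,"dz": -30,"ax": 0,"ay": 0,"az": 0,"hand": 88},{"dx": -50,"dy": 0,"dz": -75,"ax": 0,"ay": 0,"az": 0,"hand": 88},{"dx": -80,"dy": 0,"dz": -120,"ax": 0,"ay": 0,"az": 0,"hand": 88},{"dx": -95,"dy": 0,"dz": -140,"ax": 0,"ay": 0,"az": 0,"hand": 88}])

```text
time: 22.2
ee_pos: [557.5, -190.6, 201.8]
eef_rot: [0.169, 0.794, 0.528, -0.248]
wrist_force: [-0.1, 0.3, -0.4]
width: 88.0
finger_force: 0.0
```

```bash
python3 - <<'E'
from h import *
print(eul())
c,p=(599.6,250.3),18.8
chain((at(*PL,100,230),-5,0),(at(c,p,-3,130),p,32),(at(c,p,-3,19),p,32))
E
```

```text
(array([ 557.5, -190.6,  201.8]), np.float64(-22.7), np.float64(-34.9), 'yz', np.float64(0.006), 'w', 88.0, array([-0.1,  0.3, -0.4]))
[ 592.6 -105.   230. ] -5 0 | d [ 59.7  -0.4 -76.1] a [-0.088  0.605 -0.301] rows>=3.6
[600.6 247.5 130. ] 18.8 32 | d [351.8 -22.8 100. ] a [ 0.116  0.55  -0.404] rows>=5.9
[600.6 247.5  19. ] 18.8 32 | d [-58.8   0.   94.1] a [0. 0. 0.] rows>=1.8
```

Call:
apply_moves(motion=[{"dx": 60,"dy": 0,"dz": -76,"ax": -0.088,"ay": 0.605,"az": -0.301,"hand": 88},{"dx": 60,"dy": 0,"dz": -76,"ax": -0.088,"ay": 0.605,"az": -0.301,"hand": 88},{"dx": 60,"dy": 0,"dz": -76,"ax": -0.088,"ay": 0.605,"az": -0.301,"hand": 88},{"dx": 60,"dy": 0,"dz": -76,"ax": -0.088,"ay": 0.605,"az": -0.301,"hand": 88},{"dx": 60,"dy": 0,"dz": -76,"ax": -0.088,"ay": 0.605,"az": -0.301,"hand": 88},{"dx": 60,"dy": 0,"dz": -76,"ax": -0.088,"ay": 0.605,"az": -0.301,"hand": 88}])

```text
time: 22.95
ee_pos: [591.1, -104.8, 225.2]
eef_rot: [-0.002, 0.738, 0.675, -0.003]
wrist_force: [0.2, 0.1, 0.3]
width: 88.1
finger_force: 0.0
```

```bash
python3 - <<'E'
from h import *
w=snap('wrist','w9'); t=snap('top','t9'); s=snap('side','s9')
c,p=(599.6,250.3),18.8
chain((at(c,p,-3,130),p,32))
cv2.imwrite('pics/m.png',np.vstack([cv2.resize(w['frame'][0:300,160:520,::-1],(480,400),interpolation=cv2.INTER_CUBIC),np.hstack([sub(t,250,130,240,100,240,200),sub(s,280,170,120,100,240,200)])]))
E
```

```text
[600.6 247.5 130. ] 18.8 32 | d [351.  -20.8  95.5] a [ 0.109  0.55  -0.405] rows>=5.8
```

View pics/m.png

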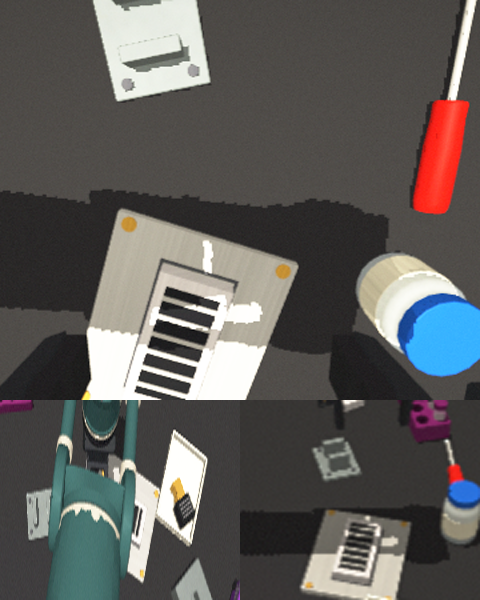

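The first cassette lies grille-up on the plate at (195,320), within the printed outline. The plug lies in the tray, and the stand is at its place or shifted slightly, which I'll measure. Next, numeric checks.

```bash
cat >> h.py <<'E'
def box(c,psi,L,W,z):
    a=np.radians(psi); y=np.array([np.cos(a),np.sin(a),0]); return [at(c,psi,s*L/2,z)+r*W/2*y for s,r in ((1,1),(1,-1),(-1,-1),(-1,1))]
def fitbox(cam,init,L,W,z,rng=8,drng=4,inner=False):
    """fit (x,y,psi) of a rectangle of known size at height z by maximum edge contrast along its visible outline"""
    g=cv2.GaussianBlur(cam['frame'].astype(np.float32),(0,0),1).mean(2); gx=cv2.Sobel(g,5,1,0);gy=cv2.Sobel(g,5,0,1); M=np.hypot(gx,gy); M=np.minimum(M,120)
    h,w=M.shape
    def sc(v):
        b=box(v[:2],v[2],L,W,z); t=np.linspace(.05,.95,40)
        pts=np.array([proj(cam,b[i]*(1-k)+b[(i+1)%4]*k) for i in range(4) for k in t]); ok=(pts[:,0]>0)&(pts[:,0]<w-1)&(pts[:,1]>0)&(pts[:,1]<h-1)
        m=cv2.remap(M,pts[:,0].astype(np.float32),pts[:,1].astype(np.float32),1).ravel(); return m[ok].mean()
    from scipy.optimize import brute,fmin
    return brute(lambda v:-sc(v),[(init[0]-rng,init[0]+rng),(init[1]-rng,init[1]+rng),(init[2]-drng,init[2]+drng)],Ns=9,finish=fmin,full_output=True)[:2]
E
python3 - <<'E'
from h import *
w=load('w9'); S=lambda q:((np.array(q)-[160,0])*1.3333).round().tolist()
print('outline z12',[S(proj(w,b)) for b in box(*PL,120,60,12)]); print('cass top z32',[S(proj(w,b)) for b in box(*PL,120,60,32)])
print('plate',[S(proj(w,b)) for b in box(*PL,180,150,12)])
print('foot',[S(proj(w,b)) for b in box(*ST,90,70,8)])
print(fitbox(w,(*PL[0],PL[1]),120,60,32),fitbox(w,(*PL[0],PL[1]),180,150,12),fitbox(w,(*ST[0],ST[1]),90,70,8))
print(fitbox(load('wp'),(*PL[0],PL[1]),120,60,12),fitbox(load('wp'),(*PL[0],PL[1]),180,150,12))
t=load('t9'); print(fitbox(t,(599.6,250.3,18.8),120,60,20),fitbox(t,(502,464.3,25.3),120,60,20))
E
```

```text
outline z12 [[234.0, 285.0], [163.0, 263.0], [126.0, 386.0], [191.0, 404.0]]
cass top z32 [[235.0, 294.0], [160.0, 271.0], [122.0, 400.0], [190.0, 418.0]]
plate [[299.0, 267.0], [117.0, 211.0], [69.0, 401.0], [229.0, 443.0]]
foot [[185.0, -68.0], [81.0, -45.0], [114.0, 98.0], [210.0, 79.0]]
(array([ 547.69815605, -206.59555296,  -25.01618367]), np.float64(-90.19232940673828)) (array([ 555.33339735, -194.97048795,  -22.34542073]), np.float64(-111.0141372680664)) (array([560.2,  42. ,   5.2]), np.float64(-120.0))
(array([ 554.568997  , -196.27826328,  -22.51564955]), np.float64(-114.3403091430664)) (array([ 554.24932605, -195.62713149,  -22.29179338]), np.float64(-117.658447265625))
(array([597.6, 250.3,  17.8]), np.float64(-120.0)) (array([502. , 462.3,  23.3]), np.float64(-120.0))
```

```bash
sed -i 's/np.minimum(M,120)/np.minimum(M,600)/; s/PL=((554.2,-197.3),-22.6)/PL=((554.4,-196.2),-22.4)/' h.py
python3 - <<'E'
from h import *
w=load('w9')
for r in (5,9): print(fitbox(w,(557,-197,-22.5),120,60,32,r,3))
print(fitbox(w,(*PL[0],PL[1]),180,150,12),fitbox(w,(*ST[0],ST[1]),90,70,8))
print(fitbox(load('wp'),(*PL[0],PL[1]),120,60,12),fitbox(load('wp'),(*PL[0],PL[1]),180,150,12),fitbox(load('ws'),(*ST[0],ST[1]),90,70,8))
t=load('t9'); print(fitbox(t,(599.6,250.3,18.8),120,60,20),fitbox(t,(502,464.3,25.3),120,60,20))
g=w['frame'][:300,160:520].mean(2).astype(int)
# profile across width at mid visible part: along the model y axis at t=+30, z=32
print([(r,int(cv2.remap(w['frame'].mean(2).astype(np.float32),*[np.array([[v]],np.float32) for v in proj(w,at(*PL,50,32)+r*np.array([np.cos(np.radians(PL[1])),np.sin(np.radians(PL[1])),0]))],1)[0,0])) for r in range(-45,50,3)])
print([(r,int(cv2.remap(w['frame'].mean(2).astype(np.float32),*[np.array([[v]],np.float32) for v in proj(w,at(*PL,r,32))],1)[0,0])) for r in range(40,90,2)])
E
```

```text
(array([ 565.63153681, -190.1037207 ,  -23.76127196]), np.float64(-226.78256225585938))
(array([ 565.51292834, -189.96548871,  -22.59652401]), np.float64(-232.50924682617188))
(array([ 554.73195745, -194.40735245,  -22.72521917]), np.float64(-281.71844482421875)) (array([560.4261644 ,  42.03010573,   5.45064102]), np.float64(-375.083740234375))
(array([ 554.41515846, -196.29563873,  -22.40816607]), np.float64(-193.7630157470703)) (array([ 554.13060307, -196.61028739,  -22.39757123]), np.float64(-304.14251708984375)) (array([559.97429035,  41.90886693,   5.15151259]), np.float64(-243.93212890625))
(array([599.53833726, 250.09298961,  19.23439343]), np.float64(-447.7774963378906)) (array([502.28239116, 464.42931062,  25.36159707]), np.float64(-421.18121337890625))
[(-45, 172), (-42, 173), (-39, 173), (-36, 173), (-33, 153), (-30, 152), (-27, 205), (-24, 210), (-21, 188), (-18, 178), (-15, 181), (-12, 183), (-9, 182), (-6, 185), (-3, 187), (0, 179), (3, 185), (6, 189), (9, 217), (12, 253), (15, 254), (18, 254), (21, 251), (24, 255), (27, 203), (30, 231), (33, 212), (36, 252), (39, 253), (42, 253), (45, 254), (48, 253)]
[(40, 169), (42, 53), (44, 29), (46, 31), (48, 36), (50, 179), (52, 202), (54, 204), (56, 205), (58, 202), (60, 180), (62, 173), (64, 171), (66, 162), (68, 80), (70, 138), (72, 210), (74, 239), (76, 250), (78, 254), (80, 253), (82, 254), (84, 254), (86, 254), (88, 254)]
```

The first cassette is within about 1–2 mm of the outline, and the stand is at (560.2, 42.0). Next cassette.

Call:
apply_moves(motion=[{"dx": 351,"dy": -21,"dz": 95,"ax": 0.109,"ay": 0.55,"az": -0.408,"hand": 88},{"dx": 351,"dy": -21,"dz": 95,"ax": 0.109,"ay": 0.55,"az": -0.408,"hand": 88},{"dx": 351,"dy": -21,"dz": 95,"ax": 0.109,"ay": 0.55,"az": -0.408,"hand": 88},{"dx": 351,"dy": -21,"dz": 95,"ax": 0.109,"ay": 0.55,"az": -0.408,"hand": 88},{"dx": 351,"dy": -21,"dz": 95,"ax": 0.109,"ay": 0.55,"az": -0.408,"hand": 88},{"dx": 351,"dy": -21,"dz": 95,"ax": 0.109,"ay": 0.55,"az": -0.408,"hand": 88},{"dx": 351,"dy": -21,"dz": 95,"ax": 0.109,"ay": 0.55,"az": -0.408,"hand": 88},{"dx": 351,"dy": -21,"dz": 95,"ax": 0.109,"ay": 0.55,"az": -0.408,"hand": 88}])

```text
time: 24.1
ee_pos: [600.5, 247.2, 131.2]
eef_rot: [-0.224, 0.558, 0.783, 0.161]
wrist_force: [0.3, 0.1, 0.8]
width: 88.0
finger_force: 0.0
```

```bash
sed -i "s/ST=((560.2,44),5.2)/ST=((560.2,42),5.3)/" h.py; python3 - <<'E'
from h import *
print(eul()); c,p=(599.5,250.1),19.0
w=snap('wrist','w10'); print(fitbox(w,(*c,p),120,60,20))
chain((at(c,p,-3,19),p,32))
E
```

```text
(array([600.5, 247.2, 131.2]), np.float64(19.0), np.float64(32.0), 'yz', np.float64(0.002), 'w', 88.0, array([0.3, 0.1, 0.8]))
(array([600.6675123 , 250.91749623,  19.11398175]), np.float64(-331.9308166503906))
[600.5 247.3  19. ] 19.0 32 | d [-58.9  -0.6  96. ] a [0.003 0.001 0.   ] rows>=1.8
```

Call:
apply_moves(motion=[{"dx": -30,"dy": 0,"dz": 48,"ax": 0,"ay": 0,"az": 0,"hand": 88},{"dx": -50,"dy": 0,"dz": 81,"ax": 0,"ay": 0,"az": 0,"hand": 88},{"dx": -58.5,"dy": 0,"dz": 96,"ax": 0,"ay": 0,"az": 0,"hand": 88},{"dx": -58.5,"dy": 0,"dz": 96,"ax": 0,"ay": 0,"az": 0,"hand": 88},{"dx": -58.5,"dy": 0,"dz": 96,"ax": 0,"ay": 0,"az": 0,"hand": 50},{"dx": -58.5,"dy": 0,"dz": 96,"ax": 0,"ay": 0,"az": 0,"hand": 50},{"dx": -58.5,"dy": 0,"dz": 96,"ax": 0,"ay": 0,"az": 0,"hand": 50},{"dx": -58.5,"dy": 0,"dz": 96,"ax": 0,"ay": 0,"az": 0,"hand": 50}])

```text
time: 25.15
ee_pos: [601.4, 248.1, 20.0]
eef_rot: [-0.223, 0.558, 0.782, 0.162]
wrist_force: [0.6, -0.8, 4.0]
width: 60.0
finger_force: 30.0
```

```bash
python3 - <<'E'
from h import *
e=eul(); print(e); c,p=(600,250.5),19.0
print('t',(e[0]-[*c,0])@tx(p))
chain((at(c,p,-3,170),p,32),(at(*ST,8,175),ST[1],-13),(at(*ST,8,175),ST[1],-58))
E
```

```text
(array([601.4, 248.1,  20. ]), np.float64(18.9), np.float64(32.0), 'yz', np.float64(0.004), 'w', 60.0, array([ 0.6, -0.8,  4. ]))
t -2.725039997678378
[601.  247.7 170. ] 19.0 32 | d [ 7.920e+01  1.000e-01 -1.274e+02] a [0.005 0.    0.001] rows>=2.4
[559.5  50.  175. ] 5.3 -13 | d [-144.4 -103.6  -96.1] a [-0.04  -0.782  0.242] rows>=4.4
[559.5  50.  175. ] 5.3 -58 | d [0. 0. 0.] a [-0.    -0.785 -0.   ] rows>=4.2
```

Call:
apply_moves(motion=[{"dx": 20,"dy": 0,"dz": -32,"ax": 0,"ay": 0,"az": 0,"hand": 50},{"dx": 50,"dy": 0,"dz": -80,"ax": 0,"ay": 0,"az": 0,"hand": 50},{"dx": 79,"dy": 0,"dz": -127,"ax": 0,"ay": 0,"az": 0,"hand": 50},{"dx": 79,"dy": 0,"dz": -127,"ax": 0,"ay": 0,"az": 0,"hand": 50}])

```text
time: 25.65
ee_pos: [603.7, 248.1, 174.3]
eef_rot: [-0.22, 0.558, 0.783, 0.165]
wrist_force: [0.6, 0.5, -2.3]
width: 59.9
finger_force: 30.0
```

Call:
apply_moves(motion=[{"dx": -144,"dy": -104,"dz": -96,"ax": -0.04,"ay": -0.782,"az": 0.242,"hand": 50},{"dx": -144,"dy": -104,"dz": -96,"ax": -0.04,"ay": -0.782,"az": 0.242,"hand": 50},{"dx": -144,"dy": -104,"dz": -96,"ax": -0.04,"ay": -0.782,"az": 0.242,"hand": 50},{"dx": -144,"dy": -104,"dz": -96,"ax": -0.04,"ay": -0.782,"az": 0.242,"hand": 50},{"dx": -144,"dy": -104,"dz": -96,"ax": -0.04,"ay": -0.782,"az": 0.242,"hand": 50},{"dx": -144,"dy": -104,"dz": -96,"ax": -0.04,"ay": -0.782,"az": 0.242,"hand": 50},{"dx": -144,"dy": -104,"dz": -96,"ax": -0.04,"ay": -0.782,"az": 0.242,"hand": 50}])

```text
time: 26.52
ee_pos: [557.2, 50.3, 172.0]
eef_rot: [0.083, 0.67, 0.734, -0.076]
wrist_force: [-0.1, -0.7, -2.8]
width: 59.8
finger_force: 30.0
```

Call:
apply_moves(motion=[{"dx": 0,"dy": 0,"dz": 0,"ax": 0,"ay": -0.785,"az": 0,"hand": 50},{"dx": 0,"dy": 0,"dz": 0,"ax": 0,"ay": -0.785,"az": 0,"hand": 50},{"dx": 0,"dy": 0,"dz": 0,"ax": 0,"ay": -0.785,"az": 0,"hand": 50},{"dx": 0,"dy": 0,"dz": 0,"ax": 0,"ay": -0.785,"az": 0,"hand": 50},{"dx": 0,"dy": 0,"dz": 0,"ax": 0,"ay": -0.785,"az": 0,"hand": 50},{"dx": 0,"dy": 0,"dz": 0,"ax": 0,"ay": -0.785,"az": 0,"hand": 50}])

```text
time: 27.28
ee_pos: [558.0, 50.1, 172.5]
eef_rot: [0.357, 0.59, 0.646, -0.326]
wrist_force: [0.4, 0.0, -2.6]
width: 59.7
finger_force: 30.0
```

```bash
python3 - <<'E'
from h import *
print(eul()); s=snap('side','s11'); t=snap('top','t11'); w=snap('wrist','w11')
print(fitbox(s,(*ST[0],ST[1]),90,70,8,12,4),fitbox(w,(*ST[0],ST[1]),90,70,8,12,4),fitbox(load('s9'),(*ST[0],ST[1]),90,70,8,12,4))
chain((at(*ST,8.5,106),ST[1],-58),(at(*ST,8.5,71),ST[1],-58))
E
```

```text
(array([558. ,  50.1, 172.5]), np.float64(5.2), np.float64(-57.8), 'yz', np.float64(0.0), 'w', 59.7, array([ 0.4,  0. , -2.6]))
(array([556.97035878,  37.30675841,   3.44116436]), np.float64(-147.90174865722656)) (array([560.62502876,  44.55109468,   5.21669773]), np.float64(-138.0924072265625)) (array([556.73123152,  38.1161953 ,   5.53572705]), np.float64(-177.7483367919922))
[559.4  50.5 106. ] 5.3 -58 | d [58.5  0.5 35.9] a [-0.001 -0.003 -0.006] rows>=1.1
[559.4  50.5  71. ] 5.3 -58 | d [29.7  0.  18.5] a [0. 0. 0.] rows>=0.6
```

```bash
python3 - <<'E'
from h import *
chain((at(*ST,10,106),ST[1],-58),(at(*ST,10,71),ST[1],-58))
E
```

```text
[559.3  52.  106. ] 5.3 -58 | d [59.3  0.5 34.6] a [-0.001 -0.003 -0.006] rows>=1.1
[559.3  52.   71. ] 5.3 -58 | d [29.7  0.  18.5] a [0. 0. 0.] rows>=0.6
```

Call:
apply_moves(motion=[{"dx": 59,"dy": 0.5,"dz": 34.6,"ax": 0,"ay": -0.003,"az": 0,"hand": 50},{"dx": 59,"dy": 0.5,"dz": 34.6,"ax": 0,"ay": -0.003,"az": 0,"hand": 50},{"dx": 59,"dy": 0.5,"dz": 34.6,"ax": 0,"ay": -0.003,"az": 0,"hand": 50},{"dx": 59,"dy": 0.5,"dz": 34.6,"ax": 0,"ay": -0.003,"az": 0,"hand": 50}])

```text
time: 27.92
ee_pos: [559.9, 52.5, 107.6]
eef_rot: [0.36, 0.591, 0.645, -0.325]
wrist_force: [-0.2, -0.3, -2.0]
width: 59.4
finger_force: 30.0
```

```bash
python3 - <<'E'
from h import *
print(eul());chain((at(*ST,10,71.5),ST[1],-58))
E
```

```text
(array([559.9,  52.5, 107.6]), np.float64(5.2), np.float64(-58.1), 'yz', np.float64(0.006), 'w', 59.4, array([-0.2, -0.3, -2. ]))
[559.3  52.   71.5] 5.3 -58 | d [30.4 -0.9 19.5] a [ 0.001  0.001 -0.006] rows>=0.6
```

Call:
apply_moves(motion=[{"dx": 11,"dy": 0,"dz": 7,"ax": 0,"ay": 0,"az": 0,"hand": 50},{"dx": 19,"dy": -1,"dz": 12.3,"ax": 0,"ay": 0,"az": 0,"hand": 50},{"dx": 26,"dy": -1,"dz": 16.7,"ax": 0,"ay": 0,"az": 0,"hand": 50},{"dx": 30,"dy": -1,"dz": 19.3,"ax": 0,"ay": 0,"az": 0,"hand": 50},{"dx": 30,"dy": -1,"dz": 19.3,"ax": 0,"ay": 0,"az": 0,"hand": 50},{"dx": 30,"dy": -1,"dz": 19.3,"ax": 0,"ay": 0,"az": 0,"hand": 50}])

```text
time: 28.68
ee_pos: [557.4, 51.3, 72.5]
eef_rot: [0.361, 0.589, 0.643, -0.329]
wrist_force: [-5.4, 3.3, 12.0]
width: 59.9
finger_force: 30.0
```

Floor contact at the expected height. Release, back out, and swing to the other side.

Call:
apply_moves(motion=[{"dx": 0,"dy": 0,"dz": 0,"ax": 0,"ay": 0,"az": 0,"hand": 88},{"dx": 0,"dy": 0,"dz": 0,"ax": 0,"ay": 0,"az": 0,"hand": 88},{"dx": 0,"dy": 0,"dz": 0,"ax": 0,"ay": 0,"az": 0,"hand": 88},{"dx": 0,"dy": 0,"dz": -30,"ax": 0,"ay": 0,"az": 0,"hand": 88},{"dx": 0,"dy": 0,"dz": -70,"ax": 0,"ay": 0,"az": 0,"hand": 88},{"dx": 0,"dy": 0,"dz": -120,"ax": 0,"ay": 0,"az": 0,"hand": 88},{"dx": 0,"dy": 0,"dz": -120,"ax": 0,"ay": 0,"az": 0,"hand": 88}])

```text
time: 29.55
ee_pos: [550.0, 156.4, 134.8]
eef_rot: [0.361, 0.59, 0.646, -0.324]
wrist_force: [-0.0, -0.6, 1.0]
width: 88.0
finger_force: 0.0
```

```bash
python3 - <<'E'
from h import *
print(eul()); t=snap('top','t12')
print('cassette top', fitbox(t,(*ST[0],ST[1]),20,60,128,10,6),'first time',fitbox(load('t6'),(*ST[0],ST[1]),20,60,128,10,6))
chain((at(*ST,60,290),ST[1],0),(at(*ST,-10-100,71+70),ST[1],55))
E
```

```text
(array([550. , 156.4, 134.8]), np.float64(5.4), np.float64(-58.0), 'yz', np.float64(0.007), 'w', 88.0, array([-0. , -0.6,  1. ]))
cassette top (array([558.18439297,  40.01160113,   5.3813525 ]), np.float64(-357.0709533691406)) first time (array([558.5874988 ,  42.23840075,   5.36290668]), np.float64(-349.7802429199219))
[554.7 101.7 290. ] 5.3 0 | d [-161.     1.4  -37.7] a [ 0.004  1.013 -0.002] rows>=5.4
[570.4 -67.5 141. ] 5.3 55 | d [-170.   -0.  149.] a [0.   0.96 0.  ] rows>=5.1
```

Call:
apply_moves(motion=[{"dx": -161,"dy": 1.5,"dz": -38,"ax": 0,"ay": 1.013,"az": 0,"hand": 88},{"dx": -161,"dy": 1.5,"dz": -38,"ax": 0,"ay": 1.013,"az": 0,"hand": 88},{"dx": -161,"dy": 1.5,"dz": -38,"ax": 0,"ay": 1.013,"az": 0,"hand": 88},{"dx": -161,"dy": 1.5,"dz": -38,"ax": 0,"ay": 1.013,"az": 0,"hand": 88},{"dx": -161,"dy": 1.5,"dz": -38,"ax": 0,"ay": 1.013,"az": 0,"hand": 88},{"dx": -161,"dy": 1.5,"dz": -38,"ax": 0,"ay": 1.013,"az": 0,"hand": 88},{"dx": -161,"dy": 1.5,"dz": -38,"ax": 0,"ay": 1.013,"az": 0,"hand": 88}])

```text
time: 30.48
ee_pos: [553.4, 97.9, 288.1]
eef_rot: [0.001, 0.676, 0.737, -0.001]
wrist_force: [-0.6, 0.0, 0.1]
width: 88.2
finger_force: 0.0
```

Call:
apply_moves(motion=[{"dx": -170,"dy": 0,"dz": 149,"ax": 0,"ay": 0.96,"az": 0,"hand": 88},{"dx": -170,"dy": 0,"dz": 149,"ax": 0,"ay": 0.96,"az": 0,"hand": 88},{"dx": -170,"dy": 0,"dz": 149,"ax": 0,"ay": 0.96,"az": 0,"hand": 88},{"dx": -170,"dy": 0,"dz": 149,"ax": 0,"ay": 0.96,"az": 0,"hand": 88},{"dx": -170,"dy": 0,"dz": 149,"ax": 0,"ay": 0.96,"az": 0,"hand": 88},{"dx": -170,"dy": 0,"dz": 149,"ax": 0,"ay": 0.96,"az": 0,"hand": 88},{"dx": -170,"dy": 0,"dz": 149,"ax": 0,"ay": 0.96,"az": 0,"hand": 88}])

```text
time: 31.35
ee_pos: [569.6, -68.0, 140.1]
eef_rot: [-0.34, 0.598, 0.656, 0.31]
wrist_force: [0.8, -0.2, 0.3]
width: 88.2
finger_force: 0.0
```

```bash
python3 - <<'E'
from h import *
print(eul()); chain((at(*ST,-10.5,71),ST[1],55))
E
```

```text
(array([569.6, -68. , 140.1]), np.float64(5.3), np.float64(54.8), 'yz', np.float64(-0.0), 'w', 88.2, array([ 0.8, -0.2,  0.3]))
[561.2  31.5  71. ] 5.3 55 | d [  1.1   0.8 121.5] a [ 0.     0.003 -0.   ] rows>=1.9
```

Call:
apply_moves(motion=[{"dx": 1,"dy": 0.5,"dz": 50,"ax": 0,"ay": 0.003,"az": 0,"hand": 88},{"dx": 1,"dy": 0.5,"dz": 95,"ax": 0,"ay": 0.003,"az": 0,"hand": 88},{"dx": 1,"dy": 0.5,"dz": 121.5,"ax": 0,"ay": 0.003,"az": 0,"hand": 88},{"dx": 1,"dy": 0.5,"dz": 121.5,"ax": 0,"ay": 0.003,"az": 0,"hand": 88},{"dx": 1,"dy": 0.5,"dz": 121.5,"ax": 0,"ay": 0.003,"az": 0,"hand": 50},{"dx": 1,"dy": 0.5,"dz": 121.5,"ax": 0,"ay": 0.003,"az": 0,"hand": 50},{"dx": 1,"dy": 0.5,"dz": 121.5,"ax": 0,"ay": 0.003,"az": 0,"hand": 50},{"dx": 1,"dy": 0.5,"dz": 121.5,"ax": 0,"ay": 0.003,"az": 0,"hand": 50}])

```text
time: 32.35
ee_pos: [561.7, 30.1, 72.7]
eef_rot: [-0.341, 0.597, 0.655, 0.313]
wrist_force: [-1.2, -2.5, 4.8]
width: 59.5
finger_force: 30.0
```

```bash
python3 - <<'E'
from h import *
print(eul())
chain((at(*ST,-10.5,150),ST[1],55),(at(*PL,3,150),PL[1],10),(at(*PL,3,150),PL[1],-35))
E
```

```text
(array([561.7,  30.1,  72.7]), np.float64(5.2), np.float64(55.1), 'yz', np.float64(0.003), 'w', 59.5, array([-1.2, -2.5,  4.8]))
[561.2  31.5 150. ] 5.3 55 | d [ 64.2  -0.2 -43. ] a [ 0.003 -0.002  0.001] rows>=1.2
[ 555.5 -193.4  150. ] -22.4 10 | d [-128.2  -26.4 -183.1] a [-0.266 -0.77   0.418] rows>=4.9
[ 555.5 -193.4  150. ] -22.4 -35 | d [0. 0. 0.] a [-0.    -0.785 -0.   ] rows>=4.2
```

Call:
apply_moves(motion=[{"dx": 30,"dy": 0,"dz": -20,"ax": 0,"ay": 0,"az": 0,"hand": 50},{"dx": 64,"dy": 0,"dz": -43,"ax": 0,"ay": 0,"az": 0,"hand": 50},{"dx": 64,"dy": 0,"dz": -43,"ax": 0,"ay": 0,"az": 0,"hand": 50}])

```text
time: 32.72
ee_pos: [563.3, 31.0, 150.9]
eef_rot: [-0.338, 0.598, 0.656, 0.313]
wrist_force: [0.3, -0.2, -3.5]
width: 59.6
finger_force: 30.0
```

Call:
apply_moves(motion=[{"dx": -128,"dy": -26,"dz": -183,"ax": -0.266,"ay": -0.77,"az": 0.418,"hand": 50},{"dx": -128,"dy": -26,"dz": -183,"ax": -0.266,"ay": -0.77,"az": 0.418,"hand": 50},{"dx": -128,"dy": -26,"dz": -183,"ax": -0.266,"ay": -0.77,"az": 0.418,"hand": 50},{"dx": -128,"dy": -26,"dz": -183,"ax": -0.266,"ay": -0.77,"az": 0.418,"hand": 50},{"dx": -128,"dy": -26,"dz": -183,"ax": -0.266,"ay": -0.77,"az": 0.418,"hand": 50},{"dx": -128,"dy": -26,"dz": -183,"ax": -0.266,"ay": -0.77,"az": 0.418,"hand": 50},{"dx": -128,"dy": -26,"dz": -183,"ax": -0.266,"ay": -0.77,"az": 0.418,"hand": 50}])

```text
time: 33.6
ee_pos: [554.7, -191.8, 146.9]
eef_rot: [-0.051, 0.827, 0.554, 0.073]
wrist_force: [-0.2, 0.0, -2.6]
width: 59.5
finger_force: 30.0
```

Call:
apply_moves(motion=[{"dx": 0,"dy": 0,"dz": 0,"ax": 0,"ay": -0.785,"az": 0,"hand": 50},{"dx": 0,"dy": 0,"dz": 0,"ax": 0,"ay": -0.785,"az": 0,"hand": 50},{"dx": 0,"dy": 0,"dz": 0,"ax": 0,"ay": -0.785,"az": 0,"hand": 50},{"dx": 0,"dy": 0,"dz": 0,"ax": 0,"ay": -0.785,"az": 0,"hand": 50},{"dx": 0,"dy": 0,"dz": 0,"ax": 0,"ay": -0.785,"az": 0,"hand": 50},{"dx": 0,"dy": 0,"dz": 0,"ax": 0,"ay": -0.785,"az": 0,"hand": 50}])

```text
time: 34.35
ee_pos: [555.0, -192.4, 146.9]
eef_rot: [0.165, 0.793, 0.531, -0.249]
wrist_force: [-0.2, -0.8, -1.9]
width: 59.5
finger_force: 30.0
```

```bash
python3 - <<'E'
from h import *
print(eul())
chain((at(*PL,4.5,75),PL[1],-35))
E
```

```text
(array([ 555. , -192.4,  146.9]), np.float64(-22.5), np.float64(-34.7), 'yz', np.float64(-0.003), 'w', 59.5, array([-0.2, -0.8, -1.9]))
[ 556.1 -192.    75. ] -22.4 -35 | d [41.6  1.1 58.7] a [-0.003 -0.004  0.001] rows>=1.2
```

Call:
apply_moves(motion=[{"dx": 41.5,"dy": 0.5,"dz": 58.7,"ax": 0,"ay": -0.004,"az": 0,"hand": 50},{"dx": 41.5,"dy": 0.5,"dz": 58.7,"ax": 0,"ay": -0.004,"az": 0,"hand": 50},{"dx": 41.5,"dy": 0.5,"dz": 58.7,"ax": 0,"ay": -0.004,"az": 0,"hand": 50},{"dx": 41.5,"dy": 0.5,"dz": 58.7,"ax": 0,"ay": -0.004,"az": 0,"hand": 50}])

```text
time: 34.85
ee_pos: [557.7, -193.2, 79.2]
eef_rot: [0.169, 0.793, 0.529, -0.249]
wrist_force: [-0.3, -1.1, -3.1]
width: 59.8
finger_force: 30.0
```

```bash
python3 - <<'E'
from h import *
print(eul())
chain((at(*PL,4.5,55),PL[1],-35))
E
```

```text
(array([ 557.7, -193.2,   79.2]), np.float64(-22.5), np.float64(-35.0), 'yz', np.float64(0.005), 'w', 59.8, array([-0.3, -1.1, -3.1]))
[ 556.1 -192.    55. ] -22.4 -35 | d [14.3 -2.  19.5] a [ 0.002  0.001 -0.004] rows>=0.4
```

Call:
apply_moves(motion=[{"dx": 8,"dy": -1,"dz": 11,"ax": 0,"ay": 0,"az": 0,"hand": 50},{"dx": 12,"dy": -1.5,"dz": 16.5,"ax": 0,"ay": 0,"az": 0,"hand": 50},{"dx": 14,"dy": -1.5,"dz": 19.5,"ax": 0,"ay": 0,"az": 0,"hand": 50},{"dx": 14,"dy": -1.5,"dz": 19.5,"ax": 0,"ay": 0,"az": 0,"hand": 50},{"dx": 14,"dy": -1.5,"dz": 19.5,"ax": 0,"ay": 0,"az": 0,"hand": 50}])

```text
time: 35.48
ee_pos: [554.8, -191.4, 54.2]
eef_rot: [0.168, 0.793, 0.529, -0.251]
wrist_force: [-3.3, 3.9, 6.2]
width: 59.4
finger_force: 30.0
```

```bash
python3 - <<'E'
from h import *
print(eul())
E
```

```text
(array([ 554.8, -191.4,   54.2]), np.float64(-22.5), np.float64(-35.2), 'yz', np.float64(0.001), 'w', 59.4, array([-3.3,  3.9,  6.2]))
```

Call:
apply_moves(motion=[{"dx": 0,"dy": 0,"dz": 0,"ax": 0,"ay": 0,"az": 0,"hand": 88},{"dx": 0,"dy": 0,"dz": 0,"ax": 0,"ay": 0,"az": 0,"hand": 88},{"dx": 0,"dy": 0,"dz": 0,"ax": 0,"ay": 0,"az": 0,"hand": 88},{"dx": -20,"dy": 0,"dz": -30,"ax": 0,"ay": 0,"az": 0,"hand": 88},{"dx": -50,"dy": 0,"dz": -75,"ax": 0,"ay": 0,"az": 0,"hand": 88},{"dx": -80,"dy": 0,"dz": -120,"ax": 0,"ay": 0,"az": 0,"hand": 88},{"dx": -95,"dy": 0,"dz": -140,"ax": 0,"ay": 0,"az": 0,"hand": 88}])

```text
time: 36.35
ee_pos: [557.5, -189.1, 225.4]
eef_rot: [0.17, 0.793, 0.529, -0.248]
wrist_force: [-0.2, 0.8, -0.1]
width: 87.8
finger_force: 0.0
```

```bash
python3 - <<'E'
from h import *
print(eul())
c,p=(502.3,464.4),25.4
chain((at(*PL,100,230),-5,0),(at((520,200),10,0,220),10,20),(at(c,p,-3,130),p,35))
E
```

```text
(array([ 557.5, -189.1,  225.4]), np.float64(-22.5), np.float64(-35.0), 'yz', np.float64(0.006), 'w', 87.8, array([-0.2,  0.8, -0.1]))
[ 592.5 -103.7  230. ] -5 0 | d [ 72.9  -0.2 -56.7] a [-0.087  0.607 -0.297] rows>=3.7
[520. 200. 220.] 10 20 | d [296.3 -98.7  10. ] a [ 0.046  0.347 -0.259] rows>=5.0
[503.6 461.7 130. ] 25.4 35 | d [214.1  29.3 173.7] a [ 0.124  0.26  -0.239] rows>=4.4
```

Call:
apply_moves(motion=[{"dx": 73,"dy": 0,"dz": -57,"ax": -0.087,"ay": 0.607,"az": -0.297,"hand": 88},{"dx": 73,"dy": 0,"dz": -57,"ax": -0.087,"ay": 0.607,"az": -0.297,"hand": 88},{"dx": 73,"dy": 0,"dz": -57,"ax": -0.087,"ay": 0.607,"az": -0.297,"hand": 88},{"dx": 73,"dy": 0,"dz": -57,"ax": -0.087,"ay": 0.607,"az": -0.297,"hand": 88},{"dx": 73,"dy": 0,"dz": -57,"ax": -0.087,"ay": 0.607,"az": -0.297,"hand": 88},{"dx": 73,"dy": 0,"dz": -57,"ax": -0.087,"ay": 0.607,"az": -0.297,"hand": 88}])

```text
time: 37.1
ee_pos: [590.7, -103.5, 225.5]
eef_rot: [-0.002, 0.738, 0.675, -0.003]
wrist_force: [0.3, 0.6, 0.2]
width: 87.8
finger_force: 0.0
```

```bash
python3 - <<'E'
from h import *
w=snap('wrist','w13'); print(eul())
print('stand',fitbox(w,(*ST[0],ST[1]),90,70,8,12,4),'plate',fitbox(w,(*PL[0],PL[1]),180,150,12))
def I(X): 
    u,v=proj(w,X); return int(cv2.remap(w['frame'].mean(2).astype(np.float32),np.array([[u]],np.float32),np.array([[v]],np.float32),1)[0,0])
a=np.radians(PL[1]); y=np.array([np.cos(a),np.sin(a),0])
print([(r,I(at(*PL,54,52)+r*y)) for r in range(-40,42,2)]); print([(r,I(at(*PL,r,52))) for r in range(44,80,2)]); print([(r,I(at(*PL,r,52)+20*y)) for r in range(44,80,2)])
E
```

```text
(array([ 590.9, -103. ,  225.6]), np.float64(-5.0), np.float64(-0.1), 'yz', np.float64(-0.007), 'w', 87.9, array([0.3, 0. , 0.2]))
stand (array([560.45814417,  42.02086001,   5.17925371]), np.float64(-376.0491638183594)) plate (array([ 554.53802588, -194.79992532,  -22.90241017]), np.float64(-263.16412353515625))
[(-40, 173), (-38, 175), (-36, 174), (-34, 175), (-32, 145), (-30, 196), (-28, 205), (-26, 213), (-24, 210), (-22, 206), (-20, 206), (-18, 208), (-16, 208), (-14, 203), (-12, 204), (-10, 204), (-8, 203), (-6, 207), (-4, 207), (-2, 210), (0, 205), (2, 208), (4, 208), (6, 226), (8, 245), (10, 252), (12, 248), (14, 239), (16, 254), (18, 255), (20, 254), (22, 204), (24, 205), (26, 208), (28, 232), (30, 252), (32, 253), (34, 253), (36, 253), (38, 253), (40, 254)]
[(44, 35), (46, 31), (48, 31), (50, 128), (52, 204), (54, 205), (56, 206), (58, 205), (60, 191), (62, 178), (64, 175), (66, 176), (68, 181), (70, 175), (72, 174), (74, 117), (76, 187), (78, 247)]
[(44, 163), (46, 115), (48, 90), (50, 235), (52, 248), (54, 254), (56, 222), (58, 205), (60, 186), (62, 176), (64, 180), (66, 178), (68, 176), (70, 178), (72, 178), (74, 116), (76, 97), (78, 171)]
```

Call:
apply_moves(motion=[{"dx": 296,"dy": -99,"dz": 10,"ax": 0.046,"ay": 0.347,"az": -0.259,"hand": 88},{"dx": 296,"dy": -99,"dz": 10,"ax": 0.046,"ay": 0.347,"az": -0.259,"hand": 88},{"dx": 296,"dy": -99,"dz": 10,"ax": 0.046,"ay": 0.347,"az": -0.259,"hand": 88},{"dx": 296,"dy": -99,"dz": 10,"ax": 0.046,"ay": 0.347,"az": -0.259,"hand": 88},{"dx": 296,"dy": -99,"dz": 10,"ax": 0.046,"ay": 0.347,"az": -0.259,"hand": 88},{"dx": 296,"dy": -99,"dz": 10,"ax": 0.046,"ay": 0.347,"az": -0.259,"hand": 88},{"dx": 296,"dy": -99,"dz": 10,"ax": 0.046,"ay": 0.347,"az": -0.259,"hand": 88}])

```text
time: 38.02
ee_pos: [518.1, 200.8, 216.7]
eef_rot: [-0.135, 0.633, 0.755, 0.109]
wrist_force: [-0.4, -0.9, 0.1]
width: 88.2
finger_force: 0.0
```

Call:
apply_moves(motion=[{"dx": 214,"dy": 29,"dz": 174,"ax": 0.124,"ay": 0.26,"az": -0.239,"hand": 88},{"dx": 214,"dy": 29,"dz": 174,"ax": 0.124,"ay": 0.26,"az": -0.239,"hand": 88},{"dx": 214,"dy": 29,"dz": 174,"ax": 0.124,"ay": 0.26,"az": -0.239,"hand": 88},{"dx": 214,"dy": 29,"dz": 174,"ax": 0.124,"ay": 0.26,"az": -0.239,"hand": 88},{"dx": 214,"dy": 29,"dz": 174,"ax": 0.124,"ay": 0.26,"az": -0.239,"hand": 88},{"dx": 214,"dy": 29,"dz": 174,"ax": 0.124,"ay": 0.26,"az": -0.239,"hand": 88},{"dx": 214,"dy": 29,"dz": 174,"ax": 0.124,"ay": 0.26,"az": -0.239,"hand": 88}])

```text
time: 38.9
ee_pos: [502.5, 460.5, 126.9]
eef_rot: [-0.256, 0.511, 0.805, 0.159]
wrist_force: [0.5, 1.0, -0.5]
width: 87.9
finger_force: 0.0
```

```bash
python3 - <<'E'
from h import *
print(eul()); c,p=(502.3,464.4),25.4
w=snap('wrist','w14'); print(fitbox(w,(*c,p),120,60,20))
chain((at(c,p,-3,19),p,35))
E
```

```text
(array([502.5, 460.5, 126.9]), np.float64(25.3), np.float64(35.1), 'yz', np.float64(-0.005), 'w', 87.9, array([ 0.5,  1. , -0.5]))
(array([502.71292788, 466.65262852,  25.54123764]), np.float64(-366.8365478515625))
[503.6 461.7  19. ] 25.4 35 | d [-61.6   1.9  89.1] a [-0.002 -0.002 -0.005] rows>=1.7
```

The second layer's end edge is at 60 mm and its side edge at −31 mm: square and centred. The stand hasn't moved. Now I'll pick the last cassette.

Call:
apply_moves(motion=[{"dx": -30,"dy": 2,"dz": 45,"ax": 0,"ay": 0,"az": 0,"hand": 88},{"dx": -52,"dy": 2,"dz": 76,"ax": 0,"ay": 0,"az": 0,"hand": 88},{"dx": -61,"dy": 2,"dz": 89.5,"ax": 0,"ay": 0,"az": 0,"hand": 88},{"dx": -61,"dy": 2,"dz": 89.5,"ax": 0,"ay": 0,"az": 0,"hand": 88},{"dx": -61,"dy": 2,"dz": 89.5,"ax": 0,"ay": 0,"az": 0,"hand": 50},{"dx": -61,"dy": 2,"dz": 89.5,"ax": 0,"ay": 0,"az": 0,"hand": 50},{"dx": -61,"dy": 2,"dz": 89.5,"ax": 0,"ay": 0,"az": 0,"hand": 50},{"dx": -61,"dy": 2,"dz": 89.5,"ax": 0,"ay": 0,"az": 0,"hand": 50}])

```text
time: 39.95
ee_pos: [502.8, 464.3, 19.6]
eef_rot: [-0.256, 0.51, 0.805, 0.16]
wrist_force: [0.4, -1.0, 3.2]
width: 59.4
finger_force: 30.0
```

```bash
python3 - <<'E'
from h import *
e=eul(); print(e); c,p=(502.5,465.3),25.4
print('t',(e[0]-[*c,0])@tx(p))
chain((at(c,p,-3,170),p,35),(at((545,220),15,0,190),15,10),(at(*ST,10,175),ST[1],-25),(at(*ST,10,175),ST[1],-55))
E
```

```text
(array([502.8, 464.3,  19.6]), np.float64(25.3), np.float64(35.1), 'yz', np.float64(-0.003), 'w', 59.4, array([ 0.4, -1. ,  3.2]))
t -1.0320158328842495
[503.8 462.6 170. ] 25.4 35 | d [  85.    -0.3 -124.1] a [-0.002 -0.003 -0.002] rows>=2.4
[545. 220. 190.] 15 10 | d [-182.5  -66.8 -152.2] a [-0.07  -0.435  0.169] rows>=4.0
[559.3  52.  175. ] 5.3 -25 | d [-166.1  -29.7  -14.1] a [ 0.022 -0.609  0.17 ] rows>=3.4
[559.3  52.  175. ] 5.3 -55 | d [0. 0. 0.] a [-0.    -0.524  0.   ] rows>=2.8
```

Call:
apply_moves(motion=[{"dx": 20,"dy": 0,"dz": -29,"ax": 0,"ay": 0,"az": 0,"hand": 50},{"dx": 50,"dy": 0,"dz": -73,"ax": 0,"ay": 0,"az": 0,"hand": 50},{"dx": 85,"dy": 0,"dz": -124,"ax": 0,"ay": 0,"az": 0,"hand": 50},{"dx": 85,"dy": 0,"dz": -124,"ax": 0,"ay": 0,"az": 0,"hand": 50}])

```text
time: 40.45
ee_pos: [506.8, 464.4, 175.8]
eef_rot: [-0.253, 0.509, 0.806, 0.164]
wrist_force: [-0.1, 0.4, -2.0]
width: 59.0
finger_force: 30.0
```

Call:
apply_moves(motion=[{"dx": -182,"dy": -67,"dz": -152,"ax": -0.07,"ay": -0.435,"az": 0.169,"hand": 50},{"dx": -182,"dy": -67,"dz": -152,"ax": -0.07,"ay": -0.435,"az": 0.169,"hand": 50},{"dx": -182,"dy": -67,"dz": -152,"ax": -0.07,"ay": -0.435,"az": 0.169,"hand": 50},{"dx": -182,"dy": -67,"dz": -152,"ax": -0.07,"ay": -0.435,"az": 0.169,"hand": 50},{"dx": -182,"dy": -67,"dz": -152,"ax": -0.07,"ay": -0.435,"az": 0.169,"hand": 50},{"dx": -182,"dy": -67,"dz": -152,"ax": -0.07,"ay": -0.435,"az": 0.169,"hand": 50}])

```text
time: 41.2
ee_pos: [543.3, 220.2, 187.2]
eef_rot: [-0.072, 0.607, 0.79, 0.051]
wrist_force: [-0.2, -0.0, -2.0]
width: 59.9
finger_force: 30.0
```

Call:
apply_moves(motion=[{"dx": -166,"dy": -30,"dz": -14,"ax": 0.022,"ay": -0.609,"az": 0.17,"hand": 50},{"dx": -166,"dy": -30,"dz": -14,"ax": 0.022,"ay": -0.609,"az": 0.17,"hand": 50},{"dx": -166,"dy": -30,"dz": -14,"ax": 0.022,"ay": -0.609,"az": 0.17,"hand": 50},{"dx": -166,"dy": -30,"dz": -14,"ax": 0.022,"ay": -0.609,"az": 0.17,"hand": 50},{"dx": -166,"dy": -30,"dz": -14,"ax": 0.022,"ay": -0.609,"az": 0.17,"hand": 50},{"dx": -166,"dy": -30,"dz": -14,"ax": 0.022,"ay": -0.609,"az": 0.17,"hand": 50}])

```text
time: 41.95
ee_pos: [557.9, 53.5, 173.2]
eef_rot: [0.157, 0.657, 0.723, -0.147]
wrist_force: [0.2, 1.0, -1.6]
width: 60.1
finger_force: 30.0
```

Call:
apply_moves(motion=[{"dx": 0,"dy": 0,"dz": 0,"ax": 0,"ay": -0.524,"az": 0,"hand": 50},{"dx": 0,"dy": 0,"dz": 0,"ax": 0,"ay": -0.524,"az": 0,"hand": 50},{"dx": 0,"dy": 0,"dz": 0,"ax": 0,"ay": -0.524,"az": 0,"hand": 50},{"dx": 0,"dy": 0,"dz": 0,"ax": 0,"ay": -0.524,"az": 0,"hand": 50},{"dx": 0,"dy": 0,"dz": 0,"ax": 0,"ay": -0.524,"az": 0,"hand": 50}])

```text
time: 42.58
ee_pos: [558.5, 52.4, 174.0]
eef_rot: [0.339, 0.598, 0.657, -0.311]
wrist_force: [1.0, 0.1, -1.5]
width: 59.6
finger_force: 30.0
```

```bash
python3 - <<'E'
from h import *
print(eul()); s=snap('side','s15'); t=snap('top','t15'); w=snap('wrist','w15')
print(fitbox(s,(557,38,5),90,70,8,10,4),fitbox(w,(560,44,5.3),90,70,8,10,4))
chain((at(*ST,9.5,106),ST[1],-55))
E
```

```text
(array([558.5,  52.4, 174. ]), np.float64(5.3), np.float64(-54.8), 'yz', np.float64(-0.004), 'w', 59.6, array([ 1. ,  0.1, -1.5]))
(array([556.74705251,  37.63560576,   4.1126354 ]), np.float64(-150.78024291992188)) (array([560.42209165,  44.49853107,   5.56884863]), np.float64(-161.30613708496094))
[559.3  51.5 106. ] 5.3 -55 | d [56.3  0.7 40.2] a [-0.003 -0.003  0.001] rows>=1.1
```

Call:
apply_moves(motion=[{"dx": 56.5,"dy": 0.5,"dz": 39.7,"ax": 0,"ay": -0.003,"az": 0,"hand": 50},{"dx": 56.5,"dy": 0.5,"dz": 39.7,"ax": 0,"ay": -0.003,"az": 0,"hand": 50},{"dx": 56.5,"dy": 0.5,"dz": 39.7,"ax": 0,"ay": -0.003,"az": 0,"hand": 50},{"dx": 56.5,"dy": 0.5,"dz": 39.7,"ax": 0,"ay": -0.003,"az": 0,"hand": 50}])

```text
time: 43.22
ee_pos: [559.5, 52.6, 107.0]
eef_rot: [0.341, 0.597, 0.655, -0.312]
wrist_force: [0.8, 0.4, -1.9]
width: 60.0
finger_force: 30.0
```

```bash
python3 - <<'E'
from h import *
print(eul());chain((at(*ST,10,70.5),ST[1],-55))
E
```

```text
(array([559.5,  52.6, 107. ]), np.float64(5.3), np.float64(-55.1), 'yz', np.float64(-0.001), 'w', 60.0, array([ 0.8,  0.4, -1.9]))
[559.3  52.   70.5] 5.3 -55 | d [29.6 -0.3 21.4] a [-0.001  0.001  0.001] rows>=0.6
```

Call:
apply_moves(motion=[{"dx": 11,"dy": 0,"dz": 8,"ax": 0,"ay": 0,"az": 0,"hand": 50},{"dx": 19,"dy": 0,"dz": 13.8,"ax": 0,"ay": 0,"az": 0,"hand": 50},{"dx": 25,"dy": 0,"dz": 18,"ax": 0,"ay": 0,"az": 0,"hand": 50},{"dx": 29,"dy": 0,"dz": 21,"ax": 0,"ay": 0,"az": 0,"hand": 50},{"dx": 29,"dy": 0,"dz": 21,"ax": 0,"ay": 0,"az": 0,"hand": 50},{"dx": 29,"dy": 0,"dz": 21,"ax": 0,"ay": 0,"az": 0,"hand": 50}])

```text
time: 43.98
ee_pos: [557.7, 51.2, 70.7]
eef_rot: [0.341, 0.596, 0.655, -0.315]
wrist_force: [-5.0, 1.6, 7.8]
width: 59.7
finger_force: 30.0
```

Call:
apply_moves(motion=[{"dx": 0,"dy": 0,"dz": 0,"ax": 0,"ay": 0,"az": 0,"hand": 88},{"dx": 0,"dy": 0,"dz": 0,"ax": 0,"ay": 0,"az": 0,"hand": 88},{"dx": 0,"dy": 0,"dz": 0,"ax": 0,"ay": 0,"az": 0,"hand": 88},{"dx": 0,"dy": 0,"dz": -30,"ax": 0,"ay": 0,"az": 0,"hand": 88},{"dx": 0,"dy": 0,"dz": -70,"ax": 0,"ay": 0,"az": 0,"hand": 88},{"dx": 0,"dy": 0,"dz": -120,"ax": 0,"ay": 0,"az": 0,"hand": 88},{"dx": 0,"dy": 0,"dz": -120,"ax": 0,"ay": 0,"az": 0,"hand": 88}])

```text
time: 44.85
ee_pos: [551.2, 153.0, 139.7]
eef_rot: [0.342, 0.597, 0.656, -0.31]
wrist_force: [0.3, 0.4, 0.9]
width: 88.2
finger_force: 0.0
```

```bash
python3 - <<'E'
from h import *
print(eul()); t=snap('top','t16')
print('cassette top', fitbox(t,(*ST[0],ST[1]),20,60,128,10,6))
chain((at(*ST,60,290),ST[1],0),(at(*ST,-10-100,71+70),ST[1],55))
E
```

```text
(array([551.2, 153. , 139.7]), np.float64(5.5), np.float64(-55.0), 'yz', np.float64(0.001), 'w', 88.2, array([0.3, 0.4, 0.9]))
cassette top (array([558.17161964,  40.04374897,   6.62716444]), np.float64(-353.8740539550781))
[554.7 101.7 290. ] 5.3 0 | d [-152.8   -0.5  -46.2] a [-0.001  0.961  0.003] rows>=5.1
[570.4 -67.5 141. ] 5.3 55 | d [-170.   -0.  149.] a [0.   0.96 0.  ] rows>=5.1
```

Call:
apply_moves(motion=[{"dx": -153,"dy": 0,"dz": -46,"ax": 0,"ay": 0.961,"az": 0.003,"hand": 88},{"dx": -153,"dy": 0,"dz": -46,"ax": 0,"ay": 0.961,"az": 0.003,"hand": 88},{"dx": -153,"dy": 0,"dz": -46,"ax": 0,"ay": 0.961,"az": 0.003,"hand": 88},{"dx": -153,"dy": 0,"dz": -46,"ax": 0,"ay": 0.961,"az": 0.003,"hand": 88},{"dx": -153,"dy": 0,"dz": -46,"ax": 0,"ay": 0.961,"az": 0.003,"hand": 88},{"dx": -153,"dy": 0,"dz": -46,"ax": 0,"ay": 0.961,"az": 0.003,"hand": 88},{"dx": -153,"dy": 0,"dz": -46,"ax": 0,"ay": 0.961,"az": 0.003,"hand": 88}])

```text
time: 45.78
ee_pos: [553.8, 99.0, 287.6]
eef_rot: [-0.001, 0.675, 0.737, -0.004]
wrist_force: [0.2, 0.3, -0.4]
width: 88.0
finger_force: 0.0
```

Call:
apply_moves(motion=[{"dx": -170,"dy": 0,"dz": 149,"ax": 0,"ay": 0.96,"az": 0,"hand": 88},{"dx": -170,"dy": 0,"dz": 149,"ax": 0,"ay": 0.96,"az": 0,"hand": 88},{"dx": -170,"dy": 0,"dz": 149,"ax": 0,"ay": 0.96,"az": 0,"hand": 88},{"dx": -170,"dy": 0,"dz": 149,"ax": 0,"ay": 0.96,"az": 0,"hand": 88},{"dx": -170,"dy": 0,"dz": 149,"ax": 0,"ay": 0.96,"az": 0,"hand": 88},{"dx": -170,"dy": 0,"dz": 149,"ax": 0,"ay": 0.96,"az": 0,"hand": 88},{"dx": -170,"dy": 0,"dz": 149,"ax": 0,"ay": 0.96,"az": 0,"hand": 88}])

```text
time: 46.65
ee_pos: [569.2, -67.8, 139.6]
eef_rot: [-0.342, 0.599, 0.655, 0.308]
wrist_force: [-0.6, -0.7, 0.2]
width: 88.2
finger_force: 0.0
```

```bash
python3 - <<'E'
from h import *
print(eul()); chain((at(*ST,-10.5,71),ST[1],55))
E
```

```text
(array([569.2, -67.8, 139.6]), np.float64(5.3), np.float64(54.8), 'yz', np.float64(-0.006), 'w', 88.2, array([-0.6, -0.7,  0.2]))
[561.2  31.5  71. ] 5.3 55 | d [  1.3   1.6 121. ] a [-0.003  0.003 -0.005] rows>=1.9
```

Call:
apply_moves(motion=[{"dx": 1,"dy": 1,"dz": 50,"ax": -0.003,"ay": 0.003,"az": -0.003,"hand": 88},{"dx": 1,"dy": 1,"dz": 95,"ax": -0.003,"ay": 0.003,"az": -0.003,"hand": 88},{"dx": 1,"dy": 1,"dz": 121.5,"ax": -0.003,"ay": 0.003,"az": -0.003,"hand": 88},{"dx": 1,"dy": 1,"dz": 121.5,"ax": -0.003,"ay": 0.003,"az": -0.003,"hand": 88},{"dx": 1,"dy": 1,"dz": 121.5,"ax": -0.003,"ay": 0.003,"az": -0.003,"hand": 50},{"dx": 1,"dy": 1,"dz": 121.5,"ax": -0.003,"ay": 0.003,"az": -0.003,"hand": 50},{"dx": 1,"dy": 1,"dz": 121.5,"ax": -0.003,"ay": 0.003,"az": -0.003,"hand": 50},{"dx": 1,"dy": 1,"dz": 121.5,"ax": -0.003,"ay": 0.003,"az": -0.003,"hand": 50}])

```text
time: 47.65
ee_pos: [561.6, 29.6, 72.3]
eef_rot: [-0.341, 0.598, 0.654, 0.313]
wrist_force: [-1.8, -2.2, 4.7]
width: 59.6
finger_force: 30.0
```

```bash
python3 - <<'E'
from h import *
print(eul())
chain((at(*ST,-10.5,165),ST[1],55),(at(*PL,3,165),PL[1],10),(at(*PL,3,165),PL[1],-35))
E
```

```text
(array([561.6,  29.6,  72.3]), np.float64(5.1), np.float64(55.1), 'yz', np.float64(0.001), 'w', 59.6, array([-1.8, -2.2,  4.7]))
[561.2  31.5 165. ] 5.3 55 | d [ 77.1  -0.1 -51.4] a [ 0.004 -0.002 -0.001] rows>=1.5
[ 555.5 -193.4  165. ] -22.4 10 | d [-128.2  -26.4 -183.1] a [-0.266 -0.77   0.418] rows>=4.9
[ 555.5 -193.4  165. ] -22.4 -35 | d [0. 0. 0.] a [-0.    -0.785 -0.   ] rows>=4.2
```

Call:
apply_moves(motion=[{"dx": 30,"dy": 0,"dz": -20,"ax": 0,"ay": 0,"az": 0,"hand": 50},{"dx": 60,"dy": 0,"dz": -40,"ax": 0,"ay": 0,"az": 0,"hand": 50},{"dx": 77,"dy": 0,"dz": -51.5,"ax": 0,"ay": 0,"az": 0,"hand": 50},{"dx": 77,"dy": 0,"dz": -51.5,"ax": 0,"ay": 0,"az": 0,"hand": 50}])

```text
time: 48.15
ee_pos: [561.8, 31.5, 165.0]
eef_rot: [-0.34, 0.598, 0.655, 0.313]
wrist_force: [0.1, 0.2, -1.8]
width: 59.9
finger_force: 30.0
```

Call:
apply_moves(motion=[{"dx": -128,"dy": -26,"dz": -183,"ax": -0.266,"ay": -0.77,"az": 0.418,"hand": 50},{"dx": -128,"dy": -26,"dz": -183,"ax": -0.266,"ay": -0.77,"az": 0.418,"hand": 50},{"dx": -128,"dy": -26,"dz": -183,"ax": -0.266,"ay": -0.77,"az": 0.418,"hand": 50},{"dx": -128,"dy": -26,"dz": -183,"ax": -0.266,"ay": -0.77,"az": 0.418,"hand": 50},{"dx": -128,"dy": -26,"dz": -183,"ax": -0.266,"ay": -0.77,"az": 0.418,"hand": 50},{"dx": -128,"dy": -26,"dz": -183,"ax": -0.266,"ay": -0.77,"az": 0.418,"hand": 50},{"dx": -128,"dy": -26,"dz": -183,"ax": -0.266,"ay": -0.77,"az": 0.418,"hand": 50}])

```text
time: 49.02
ee_pos: [554.1, -191.8, 162.1]
eef_rot: [-0.051, 0.828, 0.554, 0.073]
wrist_force: [0.1, 0.7, -2.0]
width: 59.4
finger_force: 30.0
```

Call:
apply_moves(motion=[{"dx": 0,"dy": 0,"dz": 0,"ax": 0,"ay": -0.785,"az": 0,"hand": 50},{"dx": 0,"dy": 0,"dz": 0,"ax": 0,"ay": -0.785,"az": 0,"hand": 50},{"dx": 0,"dy": 0,"dz": 0,"ax": 0,"ay": -0.785,"az": 0,"hand": 50},{"dx": 0,"dy": 0,"dz": 0,"ax": 0,"ay": -0.785,"az": 0,"hand": 50},{"dx": 0,"dy": 0,"dz": 0,"ax": 0,"ay": -0.785,"az": 0,"hand": 50},{"dx": 0,"dy": 0,"dz": 0,"ax": 0,"ay": -0.785,"az": 0,"hand": 50}])

```text
time: 49.78
ee_pos: [554.3, -192.4, 162.1]
eef_rot: [0.164, 0.793, 0.53, -0.25]
wrist_force: [-0.6, 1.7, -1.7]
width: 59.6
finger_force: 30.0
```

```bash
python3 - <<'E'
from h import *
print(eul())
chain((at(*PL,4.5,95),PL[1],-35))
E
```

```text
(array([ 554.3, -192.4,  162.1]), np.float64(-22.6), np.float64(-34.8), 'yz', np.float64(-0.005), 'w', 59.6, array([-0.6,  1.7, -1.7]))
[ 556.1 -192.    95. ] -22.4 -35 | d [39.1  1.9 54.5] a [-0.006 -0.004  0.   ] rows>=1.1
```

Call:
apply_moves(motion=[{"dx": 39,"dy": 1,"dz": 54.5,"ax": -0.003,"ay": -0.004,"az": 0,"hand": 50},{"dx": 39,"dy": 1,"dz": 54.5,"ax": -0.003,"ay": -0.004,"az": 0,"hand": 50},{"dx": 39,"dy": 1,"dz": 54.5,"ax": -0.003,"ay": -0.004,"az": 0,"hand": 50},{"dx": 39,"dy": 1,"dz": 54.5,"ax": -0.003,"ay": -0.004,"az": 0,"hand": 50}])

```text
time: 50.28
ee_pos: [557.5, -193.1, 99.3]
eef_rot: [0.169, 0.794, 0.529, -0.249]
wrist_force: [0.5, -0.7, -1.6]
width: 59.8
finger_force: 30.0
```

```bash
python3 - <<'E'
from h import *
print(eul())
chain((at(*PL,4.5,75),PL[1],-35))
E
```

```text
(array([ 557.5, -193.1,   99.3]), np.float64(-22.5), np.float64(-35.0), 'yz', np.float64(0.006), 'w', 59.8, array([ 0.5, -0.7, -1.6]))
[ 556.1 -192.    75. ] -22.4 -35 | d [14.3 -1.9 19.7] a [ 0.003  0.001 -0.005] rows>=0.4
```

Call:
apply_moves(motion=[{"dx": 8,"dy": -1,"dz": 11,"ax": 0,"ay": 0,"az": 0,"hand": 50},{"dx": 12,"dy": -1.5,"dz": 16.5,"ax": 0,"ay": 0,"az": 0,"hand": 50},{"dx": 14,"dy": -1.5,"dz": 19.5,"ax": 0,"ay": 0,"az": 0,"hand": 50},{"dx": 14,"dy": -1.5,"dz": 19.5,"ax": 0,"ay": 0,"az": 0,"hand": 50},{"dx": 14,"dy": -1.5,"dz": 19.5,"ax": 0,"ay": 0,"az": 0,"hand": 50}])

```text
time: 50.9
ee_pos: [554.6, -191.2, 74.6]
eef_rot: [0.169, 0.793, 0.529, -0.251]
wrist_force: [-3.4, 4.5, 9.8]
width: 59.2
finger_force: 30.0
```

Contact at the expected third-layer height. Release and retreat.

Call:
apply_moves(motion=[{"dx": 0,"dy": 0,"dz": 0,"ax": 0,"ay": 0,"az": 0,"hand": 88},{"dx": 0,"dy": 0,"dz": 0,"ax": 0,"ay": 0,"az": 0,"hand": 88},{"dx": 0,"dy": 0,"dz": 0,"ax": 0,"ay": 0,"az": 0,"hand": 88},{"dx": -20,"dy": 0,"dz": -30,"ax": 0,"ay": 0,"az": 0,"hand": 88},{"dx": -50,"dy": 0,"dz": -75,"ax": 0,"ay": 0,"az": 0,"hand": 88},{"dx": -80,"dy": 0,"dz": -120,"ax": 0,"ay": 0,"az": 0,"hand": 88},{"dx": -95,"dy": 0,"dz": -140,"ax": 0,"ay": 0,"az": 0,"hand": 88}])

```text
time: 51.78
ee_pos: [557.1, -188.9, 245.3]
eef_rot: [0.17, 0.793, 0.529, -0.248]
wrist_force: [0.8, 0.5, 0.0]
width: 88.1
finger_force: 0.0
```

```bash
python3 - <<'E'
from h import *
print(eul())
chain((at(*PL,130,290),-10,0))
E
```

```text
(array([ 557.1, -188.9,  245.3]), np.float64(-22.5), np.float64(-35.0), 'yz', np.float64(0.007), 'w', 88.1, array([0.8, 0.5, 0. ]))
[603.9 -76.  290. ] -10 0 | d [  74.4    0.5 -106.8] a [-0.06   0.61  -0.213] rows>=3.5
```

Call:
apply_moves(motion=[{"dx": 74,"dy": 0,"dz": -107,"ax": -0.06,"ay": 0.61,"az": -0.213,"hand": 88},{"dx": 74,"dy": 0,"dz": -107,"ax": -0.06,"ay": 0.61,"az": -0.213,"hand": 88},{"dx": 74,"dy": 0,"dz": -107,"ax": -0.06,"ay": 0.61,"az": -0.213,"hand": 88},{"dx": 74,"dy": 0,"dz": -107,"ax": -0.06,"ay": 0.61,"az": -0.213,"hand": 88},{"dx": 74,"dy": 0,"dz": -107,"ax": -0.06,"ay": 0.61,"az": -0.213,"hand": 88},{"dx": 74,"dy": 0,"dz": -107,"ax": -0.06,"ay": 0.61,"az": -0.213,"hand": 88}])

```text
time: 52.52
ee_pos: [601.7, -75.9, 285.5]
eef_rot: [-0.002, 0.766, 0.642, -0.003]
wrist_force: [0.1, -0.2, 0.7]
width: 87.8
finger_force: 0.0
```

```bash
python3 - <<'E'
from h import *
snap('wrist','w20')
E
```

Call:
apply_moves(motion=[{"dx": 300,"dy": -120,"dz": -20,"ax": 0,"ay": 0,"az": -0.5,"hand": 88},{"dx": 300,"dy": -120,"dz": -20,"ax": 0,"ay": 0,"az": -0.5,"hand": 88},{"dx": 300,"dy": -120,"dz": -20,"ax": 0,"ay": 0,"az": -0.5,"hand": 88},{"dx": 300,"dy": -120,"dz": -20,"ax": 0,"ay": 0,"az": -0.5,"hand": 88},{"dx": 300,"dy": -120,"dz": -20,"ax": 0,"ay": 0,"az": -0.5,"hand": 88},{"dx": 300,"dy": -120,"dz": -20,"ax": 0,"ay": 0,"az": -0.5,"hand": 88},{"dx": 300,"dy": -120,"dz": -20,"ax": 0,"ay": 0,"az": -0.5,"hand": 88}])

```text
time: 53.45
ee_pos: [535.8, 241.3, 307.0]
eef_rot: [-0.002, 0.582, 0.813, -0.002]
wrist_force: [-0.6, -1.1, 0.7]
width: 88.2
finger_force: 0.0
```

```bash
python3 - <<'E'
from h import *
w=load('w20'); t=snap('top','t20'); s=snap('side','s20')
print(fitbox(w,(554.4,-196.2,-22.4),120,60,72,6,3),fitbox(t,(554.4,-196.2,-22.4),120,60,72,6,3))
cv2.imwrite('pics/z.png',np.vstack([sub(w,120,0,400,240,500,300),np.hstack([sub(t,330,130,150,180,250,300),sub(s,280,190,125,150,250,300)])]))
E
```

```text
(array([ 561.29034864, -197.9364836 ,  -23.00010939]), np.float64(-216.405029296875)) (array([ 545.08883884, -184.09200067,  -20.03193021]), np.float64(-207.8511505126953))
```

View pics/z.png

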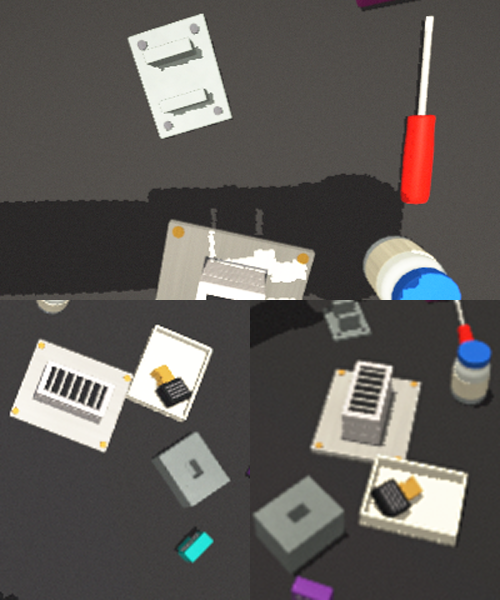

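The final view shows a square, grille-up stack of three on the plate (top panel 73,390; side panel 367,400). The plug lies in the tray at (170,390) and the socket is empty. The bottle and screwdriver are in place and the robot is clear, so I'll hand in.

```bash
python3 -c "
from plant import *
print(sign_off())"
```

```text
the job is handed in; nothing more can be done
None
```

The job is handed in, with no verdict returned: the interlock plug was pulled first and lies in the white tray, and the three cassettes present are stacked grille-up, square and centred on the purge plate.

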